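# Load the farm-stand pan: squared ticket pads and a fresh label roll

## Robot

A 6-joint arm with a two-finger parallel gripper is mounted at the origin on the work surface. World frame = base frame: x ahead of the robot, y to its left, z up, the work surface at z = 0. Lengths are in m, angles in degrees, forces in N, time in s.
With the tool pointing down it reaches from about 0.25 to 0.725 m from the base axis. Payload 9.7 kg.
Tool frame: the origin (TCP) lies on the centre line of the jaws, within the pads' length; the fingertips stand tip_extent ahead of it and the grasp point (between the pads) lies 3 mm ahead of it (tip_extent is the distance from the TCP to the fingertips, in m); z points along the fingers, y is the line along which they close (so a half turn about z gives the same grasp; the last joint's range is limited). The gripper opens to 85 mm and grips with 20 to 120 N. Pads are 22 mm wide; open, the fingers measure 114 mm over their backs; the gripper's body (76 mm by 85 mm) begins 54 mm behind the grasp point. The pads swing forward as they close: fully open they stand 13 mm farther back than shut.
Start: joints at [67.895, 4.979, 10.078, 95.1, 0, 90], TCP at [0.207, 0.51, 0.253] pointing down, gripper open.
Joint ranges: [-179.16, 179.16], [-48.56, 103.87], [-65.8, 70.77], [-126.05, 130.52], [-82.76, 87.17], [-180, 180]. Speed limits (degrees/s): [127.2, 127.2, 147.25, 180, 180, 180].

## Interface

Orientations are given as [roll, pitch, yaw] about the fixed x, y, z axes, in that order (R = Rz(yaw) Ry(pitch) Rx(roll)).
In Python, from workcell import * gives the robot as it stands.
- The arm moves only by the tool servo_tool, never from a script. Its argument "rows" is a list of rows, each an object with "offset": the shift along the tool's x, y, z as a fraction of full scale, a list of three; "yaw": the turn about the tool's z as a fraction of full scale; "claw": the closure, from 0 (fully open) to 1 (shut). A call has 1 to 12 rows; each row is the pose to reach, as a shift and turn from the pose commanded when the call began, along the tool's axes at that moment, turning the shorter way round; what a row does not reach only later rows make up. Full scale, the value 1, is 0.1 m for a shift and pi rad for a turn. A row lasts 1/8 s, in which the tool goes at most 62.5 mm and 10.7 degrees, less where a joint would pass 70% of its speed; a pose out of reach is approached as far as the arm can. A call with a number of a shift or a turn outside -1 to 1 is refused whole. A call with a gripper value outside its range is refused whole. The fingers move at their own pace and stop on an object; "squeeze" is the grip in N (left out, the last holds). Time passes only in rows, so rows that repeat a pose let the fingers close. It gives the time, the measured TCP pose, the force, the opening and the grip force at its end, in the units of the state.
- get_obs(): the state, without advancing time (a new reading comes with each control period).
- camera(name): name is "scene" or "top" or "wrist"; returns (picture, depth): 400x640x3 uint8, red, green, blue; 400x640 float32, m along the optical axis (not along the pixel's ray), 0 where there is no reading.
- camera_info(name): a dict with "fx", "fy", "cx", "cy" (pixels), "cam_to_world" (4x4, takes a point from camera to world coordinates); the wrist camera has in their place "hand_eye" (4x4, takes a point from camera to tool coordinates, whose origin is the TCP and whose axes are the flange's). Camera axes: x right, y up, looking along -z (the intrinsics and any distortion apply to the point x, -y, -z); pixel columns grow to the right and rows downward; lengths in m; the calibration is good to about 2 mm. A picture is of the moment at which its call begins: read the wrist's pose just before it. camera_info takes no time and is no camera call.
- job_done(): hands the job in; it is judged then, once.
The state is a dict: "time": time; "q": joint angles; "qd": joint speeds; "joint_efforts": joint torques, N m; "ee_pos": TCP position; "tcp_rot": TCP orientation; "wrist_force": force on the tool from outside, world axes, zero at the start; "torque": the same for the moment, N m; "opening": finger opening in m; "grasp_force": force on a finger pad.
Only numpy, scipy, OpenCV 4.12 (cv2) and the standard library are available. Lean on these libraries where they do the work, as an engineer would, in place of code of your own. Each camera call takes 0.05 s, during which the arm holds its last target. There are 200 camera calls.

## Task

Load the sheet pan for the farm stand: stack every loose ticket pad squarely on the pad of its own length that already lies on the pan, so that you get one neat pile of long pads and one of short pads. The steel weight is lying on one of those two pads: take it off while you work and in the end lay it centrally on top of the finished pile it came from. Also slide the full (fatter) label roll up off its post and put it on the free part of the pan, not on the pads; leave the part-used roll on its post, and do not shove or tip the bowl, the tape roll or the box cutter.

Things in the scene. Friction and masses are not known exactly. Their poses are not given: they have to be found in the camera images.
- pad_long_1: loose long weigh-ticket pad, a rigid block of white paper on a cardboard back with a grey binding strip at its +x end, 120 x 56 x 12 mm (x, y, z). Lies face up on the table; may be absent. Origin: centre of its underside; x along its length, z up.
- pad_long_2: loose long weigh-ticket pad, a rigid block of white paper on a cardboard back with a grey binding strip at its +x end, 120 x 56 x 12 mm (x, y, z). Lies face up on the table; may be absent. Origin: centre of its underside; x along its length, z up.
- pad_long_3: loose long weigh-ticket pad, a rigid block of white paper on a cardboard back with a grey binding strip at its +x end, 120 x 56 x 12 mm (x, y, z). Lies face up on the table; may be absent. Origin: centre of its underside; x along its length, z up.
- pad_short_1: loose short weigh-ticket pad, a rigid block of white paper on a cardboard back with a grey binding strip at its +x end, 80 x 56 x 12 mm (x, y, z). Lies face up on the table; may be absent. Origin: centre of its underside; x along its length, z up.
- pad_short_2: loose short weigh-ticket pad, a rigid block of white paper on a cardboard back with a grey binding strip at its +x end, 80 x 56 x 12 mm (x, y, z). Lies face up on the table; may be absent. Origin: centre of its underside; x along its length, z up.
- base_long: long ticket pad, the same 120 x 56 x 12 mm, already lying on the pan: the bottom of the pile of long pads. Loose. Origin: centre of its underside; x along its length, z up. A pad may lie either end first and either face up: both count as square.
- base_short: short ticket pad, the same 80 x 56 x 12 mm, already lying on the pan: the bottom of the pile of short pads. Loose. Origin and axes as for the other pads.
- weight: dark steel bar weight used as a paperweight, 76 x 40 x 22 mm (x, y, z), about 0.5 kg. At the start it lies on top of one of the two pads on the pan. Origin: centre of its underside.
- pan: shallow aluminium sheet pan, fixed to the table, inside 390 x 330 mm (x, y), floor 4 mm thick, flared rim 20 mm high. Origin: centre of its underside, so its floor is at z = 4 mm. The two pads lie end to end along the pan's middle line, lengths along pan x, centres at about pan x = -110 mm (under the weight) and +20 mm; the far end, beyond pan x = +90 mm, is free.
- roll_full: full roll of white labels wound on a cardboard core, 64 mm outside diameter, 80 mm tall, core hole 26 mm; it stands over one post of the roll stand. About 0.16 kg. Origin: the middle of the roll, on its axis; z along the axis (40 mm to each end).
- roll_part: part-used label roll, 44 mm outside diameter, 80 mm tall, core hole 26 mm; it stands over the other post. Origin: the middle of the roll; z along the axis.
- stand: roll stand, fixed: grey cast base 100 x 200 x 14 mm (x, y, z) with two upright steel posts, 18 mm diameter, at y = +50 and -50 mm, that reach up to 112 mm above the table. The rolls rest on the base with 18 mm of post standing out above them; a roll must be lifted straight up by 100 mm to come free. Origin: centre of its underside.
- cutter: bystander: grey box cutter lying flat, 150 x 24 x 16 mm. Origin: centre of its underside.
- tape: bystander: roll of clear packing tape lying on the table, 100 mm diameter, 48 mm high. Origin: centre of its underside.
- bowl: bystander: small steel bowl, 90 mm across, 45 mm high. Origin: centre of its underside.
Not all that is in view belongs to the job. Leave any orange or red look-alike of the roll_full alone.

How it is judged (in metres and radians):
At the end, for the whole second after the job is handed in: Each pad present lies flat, within 10 mm and 0.12 rad of the bottom pad of its length on the pan; the weight lies on top of the pile it started on, within 22 mm of its centre; the full roll rests on the pan floor clear of the piles; the part-used roll is on its post; all at rest (angle between each of base_long, base_short's own z axis and vertical below 0.06 rad and x of base_long in the frame of pan between -0.165 and 0.165 m and y of base_long in the frame of pan between -0.14 and 0.14 m and z of each of base_long, base_short in the frame of pan below 0.01 m and horizontal distance between each of pad_long_1, pad_long_2, pad_long_3 and base_long below 0.01 m and angle between the x axis of each of pad_long_1, pad_long_2, pad_long_3 and the x axis of base_long, either way round below 0.12 rad and angle between the z axis of each of pad_long_1, pad_long_2, pad_long_3 and the z axis of base_long, either way round below 0.06 rad and z of each of pad_long_1, pad_long_2, pad_long_3 in the frame of base_long above 0.009 m and linear speed of each of pad_long_1, pad_long_2, pad_long_3, pad_short_1, pad_short_2, weight, roll_full below 0.02 m/s and x of base_short in the frame of pan between -0.165 and 0.165 m and y of base_short in the frame of pan between -0.14 and 0.14 m and horizontal distance between each of pad_short_1, pad_short_2 and base_short below 0.01 m and angle between the x axis of each of pad_short_1, pad_short_2 and the x axis of base_short, either way round below 0.12 rad and angle between the z axis of each of pad_short_1, pad_short_2 and the z axis of base_short, either way round below 0.06 rad and z of each of pad_short_1, pad_short_2 in the frame of base_short above 0.009 m and distance of weight from where it was at the start of the episode below 0.085 m and x of roll_full in the frame of pan between -0.17 and 0.17 m and y of roll_full in the frame of pan between -0.15 and 0.15 m and z of roll_full in the frame of pan below 0.052 m and horizontal distance between roll_full and base_long above 0.055 m and horizontal distance between roll_full and base_short above 0.055 m and distance of roll_part from where it was at the start of the episode below 0.02 m and ((horizontal distance between weight and base_long below 0.022 m and z of weight in the frame of base_long above 0.009 m and ((angle between pad_long_1's own z axis and vertical below 1 rad and z of weight in the frame of pad_long_1 above 0.009 m) or (angle between pad_long_1's own z axis and vertical above 2 rad and z of weight in the frame of pad_long_1 below 0.003 m)) and ((angle between pad_long_2's own z axis and vertical below 1 rad and z of weight in the frame of pad_long_2 above 0.009 m) or (angle between pad_long_2's own z axis and vertical above 2 rad and z of weight in the frame of pad_long_2 below 0.003 m)) and ((angle between pad_long_3's own z axis and vertical below 1 rad and z of weight in the frame of pad_long_3 above 0.009 m) or (angle between pad_long_3's own z axis and vertical above 2 rad and z of weight in the frame of pad_long_3 below 0.003 m))) or (horizontal distance between weight and base_short below 0.022 m and z of weight in the frame of base_short above 0.009 m and ((angle between pad_short_1's own z axis and vertical below 1 rad and z of weight in the frame of pad_short_1 above 0.009 m) or (angle between pad_short_1's own z axis and vertical above 2 rad and z of weight in the frame of pad_short_1 below 0.003 m)) and ((angle between pad_short_2's own z axis and vertical below 1 rad and z of weight in the frame of pad_short_2 above 0.009 m) or (angle between pad_short_2's own z axis and vertical above 2 rad and z of weight in the frame of pad_short_2 below 0.003 m))))); the robot touches nothing.
It fails at once if the part-used roll is pulled up off its post (distance of roll_part from where it was at the start of the episode above 0.05 m).
It fails at once if the box cutter, tape roll or bowl is pushed more than 6 cm away or knocked over (distance of any of cutter, tape, bowl from where it was at the start of the episode above 0.06 m or angle between any of cutter, tape, bowl's own z axis and vertical above 0.7 rad).
Of pad_long_1, pad_long_2, pad_long_3, pad_short_1, pad_short_2 only 4 to 5 are there at a start; the rules pass over those that are not, and their reading is None.
At some moment in a run one of pad_long_1, pad_long_2, pad_long_3, pad_short_1, pad_short_2 may be knocked a few centimetres aside while the robot is not near it.
Once in a run the grip may slacken for a moment while it holds something.
It also fails if it takes over 210 s, if anything falls off the work surface, if the arm or the gripper's body presses on something with over 40 N, if the wrist force passes 120 N, or if a joint passes its speed limit or range.

## Working session

There is one attempt and no reset: what is moved stays moved. The work goes in short steps, Python scripts to look and compute and a tool call to move; the robot and the scene stay as the last step left them, time stands still between calls to the robot, and variables do not carry over. Pictures are saved under pics/ and viewed, at most 14 in all, crops included, and the job is handed in when it is done.

Besides the shell and the picture viewer there is one more tool, called after "Request:" by a JSON object that holds its "op" and its "data". servo_tool: Moves the arm, as the interface text tells. Its arguments: {"type":"object","properties":{"rows":{"type":"array"},"squeeze":{"type":"number"}},"required":["rows"]}

```bash
mkdir -p pics; ls
cat > h.py <<'E'
from workcell import *
import numpy as np, cv2
from scipy.spatial.transform import Rotation as R
def snap(n,f=None):
    o=get_obs(); p,d=camera(n)
    if f: cv2.imwrite('pics/'+f,cv2.cvtColor(p,cv2.COLOR_RGB2BGR))
    return o,p,d
def cloud(n,d,o=None):
    i=camera_info(n); v,u=np.mgrid[0:400,0:640]
    P=np.stack([(u-i['cx'])/i['fx']*d,-(v-i['cy'])/i['fy']*d,-d],-1)
    if n=='wrist':
        T=np.eye(4); T[:3,:3]=R.from_euler('xyz',o['tcp_rot'],degrees=True).as_matrix(); T[:3,3]=o['ee_pos']; T=T@np.array(i['hand_eye'])
    else: T=np.array(i['cam_to_world'])
    W=P@T[:3,:3].T+T[:3,3]; W[d==0]=np.nan
    return W
E
python3 - <<'E'
from h import *
o,p,d=snap('top','top0.png'); np.savez('top0.npz',p=p,d=d)
print(o); print(camera_info('top')); print(camera_info('wrist'))
o,p,d=snap('scene','scene0.png')
E
```

```text
pics
{'time': 0.0, 'q': array([6.78963590e+01, 5.00956948e+00, 1.00344115e+01, 9.50992336e+01,
       1.22633114e-03, 9.00013061e+01]), 'qd': array([ 0.08071336,  0.07076448, -0.03465323,  0.00910683,  0.00522288,
       -0.06681563]), 'joint_efforts': array([-5.91660646e-04, -5.20397151e+01,  4.64793348e+01,  1.64804823e-02,
        5.53463997e-05, -3.18955102e-06]), 'ee_pos': array([0.20687504, 0.50939389, 0.25259735]), 'tcp_rot': array([-1.79925608e+02, -1.22463434e-03,  1.57895051e+02]), 'wrist_force': array([-0.46611778, -0.94640114,  0.30359706]), 'torque': array([-0.0275424 ,  0.02827787, -0.0660823 ]), 'grasp_force': 0.0, 'opening': 0.08556542886599146}
{'fx': 394.68494678973445, 'fy': 394.68494678973445, 'cx': 324.66426490940427, 'cy': 194.82660137523354, 'cam_to_world': array([[-0.01041976,  0.98834258, -0.15188937,  0.22932503],
       [-0.99983048, -0.00799171,  0.01658739, -0.10877424],
       [ 0.01518016,  0.15203646,  0.9882583 ,  1.48639726],
       [ 0.        ,  0.        ,  0.        ,  1.        ]])}
{'fx': 335.7987919486241, 'fy': 335.7987919486241, 'cx': 315.0992441681695, 'cy': 195.74612057321335, 'hand_eye': array([[ 1.81135200e-04,  9.48823718e-01,  3.15806142e-01,
         8.10901181e-02],
       [ 9.99999528e-01,  1.29430244e-04, -9.62430932e-04,
        -7.09835457e-04],
       [-9.54052161e-04,  3.15806167e-01, -9.48823247e-01,
        -1.22048907e-01],
       [ 0.00000000e+00,  0.00000000e+00,  0.00000000e+00,
         1.00000000e+00]])}
```

View pics/top0.png

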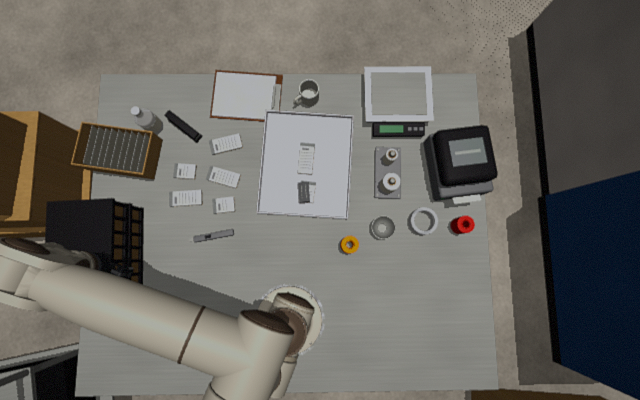

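View pics/scene0.png

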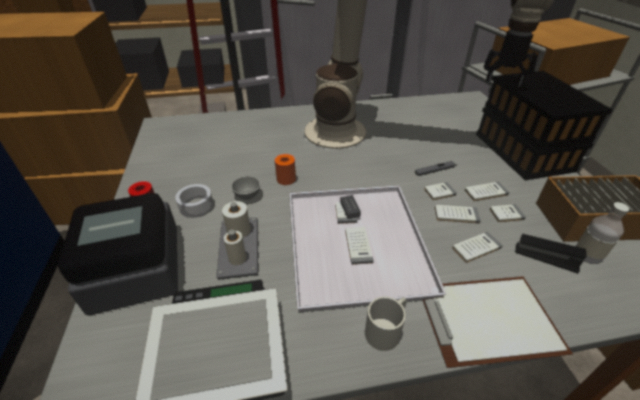

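Top view: the pan is around (305,164), base_long at (306,158), and base_short at (307,192) under the weight at (304,192). The loose pads are long at (227,144), (224,177) and (186,198), and short at (186,171) and (224,205). The stand is at (388,172).

Roll candidates are the white fat one at (390,183), the white thin one at (392,155), the orange one at (349,245) and the red one at (462,225). The fat white roll on a post fits roll_full. I'll confirm it in a crop and measure everything.

```bash
cat > m.py <<'E'
from h import *
def rects(p,W,zlo,zhi,bright=None,roi=None,amin=40):
    m=(W[...,2]>zlo)&(W[...,2]<zhi)
    if roi: m&=(W[...,0]>roi[0])&(W[...,0]<roi[1])&(W[...,1]>roi[2])&(W[...,1]<roi[3])
    n,l,s,c=cv2.connectedComponentsWithStats(m.astype(np.uint8),connectivity=4)
    out=[]
    for k in range(1,n):
        if s[k,4]<amin: continue
        q=W[l==k]; r=cv2.minAreaRect((q[:,:2]*1000).astype(np.float32))
        (w,h),a=r[1],r[2]
        if w<h: w,h,a=h,w,a+90
        a=(a+90)%180-90
        out.append((c[k].round(0),np.round(r[0],1),round(w),round(h),round(a,1),np.nanmedian(q[:,2]).round(4),np.nanmean(q[:,:2],0).round(4)))
    return out
E
python3 - <<'E'
from m import *
import workcell
print([x for x in dir(workcell) if not x.startswith('_')])
z=np.load('top0.npz');p,d=z['p'],z['d'];W=cloud('top',d)
print('table z',np.nanmedian(W[240:300,200:240,2]),'pan floor',np.nanmedian(W[120:138,280:330,2]))
for a in [(0.006,0.03,(0.2,0.8,0.05,0.6)),(0.011,0.025,(0.35,0.75,-0.1,0.1)),(0.03,0.06,(0.35,0.75,-0.1,0.1)),(0.02,0.13,(0.2,0.8,-0.7,-0.15)),(0.006,0.02,(0.4,0.72,-0.35,-0.15))]:
    print(a)
    for r in rects(p,W,a[0],a[1],roi=a[2]): print(r)
c=p[60:260,160:490]; cv2.imwrite('pics/c0.png',cv2.cvtColor(cv2.resize(c,None,fx=2.4,fy=2.4,interpolation=cv2.INTER_CUBIC),cv2.COLOR_RGB2BGR))
# pan edges
for name,(u,v) in dict(tl=(267,112),tr=(352,115),br=(348,218),bl=(257,215)).items(): print(name,W[v-1:v+2,u-1:u+2].reshape(-1,3).mean(0).round(3))
E
```

```text
['PlanningError', 'camera', 'camera_info', 'get_obs', 'job_done', 'tip_extent']
table z 0.0006593460644490623 pan floor 0.004691622842247889
(0.006, 0.03, (0.2, 0.8, 0.05, 0.6))
(array([264., 161.]), array([592.9,  87.3]), 412, 70, -0.1, np.float64(0.0159), array([0.5883, 0.0974]))
(array([197., 137.]), array([685.7, 357. ]), 41, 32, -52.6, np.float64(0.0117), array([0.6833, 0.3549]))
(array([225., 143.]), array([660.4, 249.7]), 127, 60, -74.6, np.float64(0.0133), array([0.6587, 0.2474]))
(array([156., 158.]), array([601., 504.]), 163, 26, -16.7, np.float64(0.0173), array([0.602 , 0.5041]))
(array([184., 170.]), array([556.5, 401.6]), 86, 60, 86.1, np.float64(0.0128), array([0.5538, 0.399 ]))
(array([223., 176.]), array([534.1, 254.2]), 128, 64, 72.8, np.float64(0.0131), array([0.5308, 0.2529]))
(array([185., 197.]), array([449.5, 392.5]), 127, 57, -87.8, np.float64(0.0127), array([0.4499, 0.3914]))
(array([223., 204.]), array([423.6, 249.5]), 85, 61, -81.1, np.float64(0.0128), array([0.4228, 0.2486]))
(array([140., 236.]), array([308.8, 547.3]), 215, 21, 2.8, np.float64(0.02), array
[... 974 characters left out ...]
([ 0.4881, -0.3676]))
(array([423., 220.]), array([ 354.3, -495.5]), 99, 96, 87.3, np.float64(0.0468), array([ 0.3541, -0.4952]))
(array([384., 226.]), array([ 332.1, -345.1]), 88, 85, 89.0, np.float64(0.0369), array([ 0.3329, -0.3501]))
(array([463., 224.]), array([ 337.5, -634.5]), 64, 63, 65.2, np.float64(0.0775), array([ 0.3362, -0.6303]))
(array([349., 244.]), array([ 269.8, -217.9]), 62, 60, -45.8, np.float64(0.08), array([ 0.2698, -0.2176]))
(0.006, 0.02, (0.4, 0.72, -0.35, -0.15))
(array([378., 173.]), array([ 543.5, -334.8]), 197, 30, -0.0, np.float64(0.0141), array([ 0.5378, -0.3361]))
tl [0.784 0.088 0.012]
tr [ 0.77  -0.243  0.014]
br [ 0.368 -0.221  0.006]
bl [0.383 0.122 0.003]
```

View pics/c0.png

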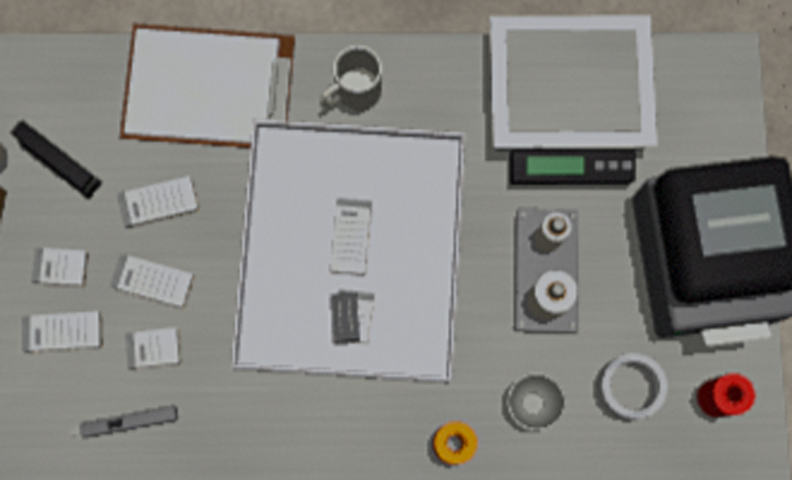

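The fat white roll on the near post, crop (555,292), is roll_full. Orange (455,443) and red (726,394) are the look-alikes, and the thin white roll at (556,227) is the part-used one.

Next is a move planner that prints offset numbers. I'll go to the weight via a hover over the pads.

```bash
cat > plan.py <<'E'
import sys
from h import *
def plan(path,pose=None):
    """path: list of (x,y,z,yaw); prints calls (offset,yaw frac,rows) from the commanded pose"""
    if pose is None:
        o=get_obs(); pose=[*o['ee_pos'],o['tcp_rot'][2]]
    cur=np.array(pose[:3]);yaw=pose[3]
    for t in path:
        t=list(t); 
        while True:
            D=np.array(t[:3])-cur; dy=(t[3]-yaw+180)%360-180
            M=R.from_euler('xyz',[180,0,yaw],degrees=True).as_matrix()
            off=M.T@D/0.1; s=max(1,np.abs(off).max()/0.999)
            k=int(np.ceil(s-1e-9)); f=(off/k).round(3); fy=round(dy/180/k,4)
            n=int(max(np.ceil(np.linalg.norm(f)*100/45),np.ceil(abs(fy)*180/9),1))
            print('off',f.tolist(),'yaw',fy,'rows',n)
            cur=cur+M@f*0.1; yaw=yaw+fy*180
            if k==1: break
        print('  ->',cur.round(4),round(yaw,2))
E
python3 - <<'E'
from plan import *
print(tip_extent)
plan([(0.50,0.27,0.28,95),(0.466,-0.054,0.2,-4.5+180)],[0.207,0.51,0.253,157.895])
plan([(0.50,0.27,0.28,85),(0.466,-0.054,0.2,-4.5)],[0.207,0.51,0.253,157.895])
E
```

```text
0.022
off [-0.904, -0.28, -0.068] yaw -0.0874 rows 3
off [-0.947, -0.025, -0.067] yaw -0.0873 rows 3
off [-0.918, 0.233, -0.068] yaw -0.0874 rows 3
off [-0.82, 0.473, -0.067] yaw -0.0873 rows 3
  -> [0.5  0.27 0.28] 95.0
off [-0.8, -0.155, 0.2] yaw 0.1118 rows 3
off [-0.697, -0.421, 0.2] yaw 0.1118 rows 3
off [-0.51, -0.635, 0.2] yaw 0.1118 rows 3
off [-0.26, -0.772, 0.2] yaw 0.1118 rows 3
  -> [ 0.466 -0.054  0.2  ] 175.5
off [-0.904, -0.28, -0.068] yaw -0.1012 rows 3
off [-0.947, 0.016, -0.067] yaw -0.1013 rows 3
off [-0.894, 0.312, -0.068] yaw -0.1012 rows 3
off [-0.752, 0.576, -0.067] yaw -0.1013 rows 3
  -> [0.5  0.27 0.28] 84.99
off [-0.814, -0.014, 0.2] yaw -0.1243 rows 3
off [-0.758, 0.297, 0.2] yaw -0.1243 rows 3
off [-0.588, 0.563, 0.2] yaw -0.1243 rows 3
off [-0.33, 0.745, 0.2] yaw -0.1243 rows 3
  -> [ 0.466 -0.054  0.2  ] -4.5
```

```bash
sed -i "s/'yaw',fy,'rows'/'yaw',-fy,'rows'/" plan.py
```

Request:
{"op": "servo_tool", "data": {"rows": [{"offset": [-0.904, -0.28, -0.068], "yaw": 0.1012, "claw": 0}, {"offset": [-0.904, -0.28, -0.068], "yaw": 0.1012, "claw": 0}, {"offset": [-0.904, -0.28, -0.068], "yaw": 0.1012, "claw": 0}]}}

```text
time: 0.48
ee_pos: [0.2816, 0.4484, 0.2601]
tcp_rot: [-180.0, 0.0, 139.5]
wrist_force: [-0.3, -0.3, 1.2]
opening: 0.0855
grasp_force: 0.0
```

Request:
{"op": "servo_tool", "data": {"rows": [{"offset": [-0.947, 0.016, -0.067], "yaw": 0.1013, "claw": 0}, {"offset": [-0.947, 0.016, -0.067], "yaw": 0.1013, "claw": 0}, {"offset": [-0.947, 0.016, -0.067], "yaw": 0.1013, "claw": 0}]}}

```text
time: 0.85
ee_pos: [0.3543, 0.3889, 0.2666]
tcp_rot: [-180.0, 0.0, 121.3]
wrist_force: [-0.1, -1.0, 0.4]
opening: 0.0853
grasp_force: 0.0
```

Request:
{"op": "servo_tool", "data": {"rows": [{"offset": [-0.894, 0.312, -0.068], "yaw": 0.1012, "claw": 0}, {"offset": [-0.894, 0.312, -0.068], "yaw": 0.1012, "claw": 0}, {"offset": [-0.894, 0.312, -0.068], "yaw": 0.1012, "claw": 0}]}}

```text
time: 1.23
ee_pos: [0.4272, 0.3294, 0.2731]
tcp_rot: [-180.0, 0.0, 103.2]
wrist_force: [0.2, 0.4, 0.1]
opening: 0.0849
grasp_force: 0.0
```

Request:
{"op": "servo_tool", "data": {"rows": [{"offset": [-0.752, 0.576, -0.067], "yaw": 0.1013, "claw": 0}, {"offset": [-0.752, 0.576, -0.067], "yaw": 0.1013, "claw": 0}, {"offset": [-0.752, 0.576, -0.067], "yaw": 0.1013, "claw": 0}, {"offset": [-0.752, 0.576, -0.067], "yaw": 0.1013, "claw": 0}]}}

```text
time: 1.72
ee_pos: [0.499, 0.2708, 0.28]
tcp_rot: [-180.0, -0.0, 85.2]
wrist_force: [-0.4, 0.2, 0.1]
opening: 0.0854
grasp_force: 0.0
```

Run:
```python
from m import *
from plan import plan
o,p,d=snap('wrist','w1.png'); print(o['ee_pos'],o['tcp_rot']); W=cloud('wrist',d,o)
print('table',np.nanmedian(W[...,2]))
for r in rects(p,W,0.007,0.03,amin=300): print(r)
plan([(0.466,-0.054,0.2,-4.5)])
```

```text
[0.49896678 0.27079952 0.27999949] [-1.79954123e+02 -3.90293563e-03  8.52453032e+01]
table 0.002409400980977583
(array([260.,  53.]), array([449.2, 386.1]), 112, 56, -86.6, np.float64(0.0132), array([0.4493, 0.387 ]))
(array([356.,  36.]), array([552.7, 393.8]), 72, 56, 85.9, np.float64(0.0134), array([0.5529, 0.3948]))
(array([488.,  40.]), array([692.5, 381.6]), 85, 34, 69.0, np.float64(0.0135), array([0.691 , 0.3799]))
(array([150., 154.]), array([306.7, 288.6]), 167, 24, -79.6, np.float64(0.0164), array([0.3086, 0.2893]))
(array([450., 163.]), array([659.2, 245.4]), 121, 57, -75.8, np.float64(0.0135), array([0.6574, 0.2488]))
(array([343., 167.]), array([529.8, 251. ]), 120, 57, 73.6, np.float64(0.0133), array([0.5303, 0.2543]))
(array([253., 180.]), array([422. , 246.5]), 80, 57, -84.0, np.float64(0.0131), array([0.4223, 0.2485]))
(array([553., 292.]), array([774.1,  43.8]), 244, 102, -15.7, np.float64(0.0145), array([0.8017, 0.0619]))
(array([298., 296.]), array([460.7,  84.6]), 278, 138, 32.9, np.float64(0.0212), array([0.4585, 0.0839]))
(array([ 25., 331.]), array([74.2, 64.7]), 99, 50, -61.1, np.float64(0.0138), array([0.0745, 0.0589]))
(array([393., 367.]), array([585.9, -58.3]), 92, 51, -4.4, np.float64(0.0169), array([ 0.5862, -0.0474]))
(array([314., 367.]), array([473.5, -35.9]), 80, 14, -5.9, np.float64(0.0155), array([ 0.471 , -0.0371]))
off [-0.816, -0.014, 0.2] yaw 0.1246 rows 3
off [-0.76, 0.298, 0.2] yaw 0.1246 rows 3
off [-0.589, 0.565, 0.201] yaw 0.1247 rows 3
off [-0.328, 0.748, 0.2] yaw 0.1246 rows 3
  -> [ 0.466 -0.054  0.2  ] -4.49
```

View pics/w1.png

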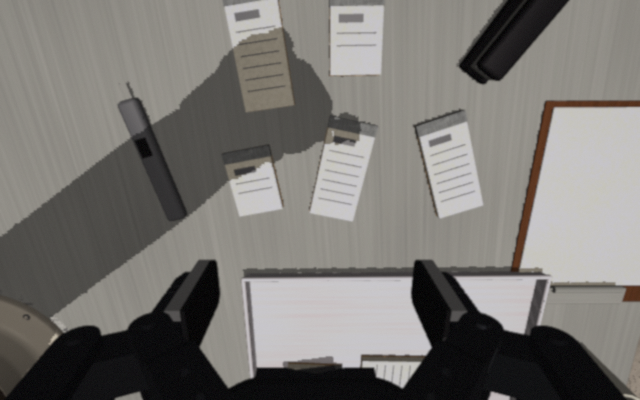

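The five loose pads are sharp in the wrist view, at about (450,163), (343,167), (253,180), (356,36) and (260,53). On to the weight.

Request:
{"op": "servo_tool", "data": {"rows": [{"offset": [-0.816, -0.014, 0.1], "yaw": 0.1246, "claw": 0}, {"offset": [-0.816, -0.014, 0.1], "yaw": 0.1246, "claw": 0}, {"offset": [-0.816, -0.014, 0.1], "yaw": 0.1246, "claw": 0}]}}

```text
time: 2.15
ee_pos: [0.4906, 0.1884, 0.2706]
tcp_rot: [180.0, -0.0, 62.6]
wrist_force: [-0.5, -0.9, -0.3]
opening: 0.0857
grasp_force: 0.0
```

Request:
{"op": "servo_tool", "data": {"rows": [{"offset": [-0.76, 0.298, 0.1], "yaw": 0.1246, "claw": 0}, {"offset": [-0.76, 0.298, 0.1], "yaw": 0.1246, "claw": 0}, {"offset": [-0.76, 0.298, 0.1], "yaw": 0.1246, "claw": 0}]}}

```text
time: 2.52
ee_pos: [0.4827, 0.1076, 0.2605]
tcp_rot: [-180.0, -0.0, 40.3]
wrist_force: [-0.5, 0.6, -0.0]
opening: 0.0855
grasp_force: 0.0
```

Request:
{"op": "servo_tool", "data": {"rows": [{"offset": [-0.589, 0.565, 0.1], "yaw": 0.1246, "claw": 0}, {"offset": [-0.589, 0.565, 0.1], "yaw": 0.1246, "claw": 0}, {"offset": [-0.589, 0.565, 0.1], "yaw": 0.1246, "claw": 0}]}}

```text
time: 2.9
ee_pos: [0.4745, 0.0266, 0.2504]
tcp_rot: [-180.0, -0.0, 17.9]
wrist_force: [-0.7, 0.4, 0.5]
opening: 0.0852
grasp_force: 0.0
```

Request:
{"op": "servo_tool", "data": {"rows": [{"offset": [-0.328, 0.748, 0], "yaw": 0.1246, "claw": 0}, {"offset": [-0.328, 0.748, 0], "yaw": 0.1246, "claw": 0}, {"offset": [-0.328, 0.748, 0], "yaw": 0.1246, "claw": 0}, {"offset": [-0.328, 0.748, 0], "yaw": 0.1246, "claw": 0}]}}

```text
time: 3.4
ee_pos: [0.4663, -0.0537, 0.2503]
tcp_rot: [-180.0, -0.0, -4.3]
wrist_force: [1.0, -0.1, 0.0]
opening: 0.0858
grasp_force: 0.0
```

Run:
```python
from m import *
from plan import plan
o,p,d=snap('wrist','w2.png'); print(o['ee_pos'],o['tcp_rot']); W=cloud('wrist',d,o)
for a in ((0.011,0.027),(0.03,0.05)):
  for r in rects(p,W,*a,amin=300): print(r)
```

```text
[ 0.4662673  -0.05372559  0.25034024] [-1.79973452e+02 -4.37499359e-03 -4.29874875e+00]
(array([13.,  5.]), array([641.9, 218. ]), 44, 12, -76.4, np.float64(0.0133), array([0.6395, 0.2201]))
(array([318., 154.]), array([499.7, -58.9]), 344, 246, 85.8, np.float64(0.0209), array([ 0.4699, -0.0578]))
(array([316.,  46.]), array([580.8, -63.5]), 84, 55, -5.6, np.float64(0.0173), array([ 0.5821, -0.0635]))
(array([604.,  80.]), array([ 522. , -364.6]), 161, 83, -0.5, np.float64(0.0152), array([ 0.5272, -0.3492]))
(array([ 41., 128.]), array([524., 233.]), 87, 56, 73.5, np.float64(0.0134), array([0.5246, 0.2322]))
(array([341., 149.]), array([469.3, -67.2]), 80, 59, -8.0, np.float64(0.0172), array([ 0.4794, -0.0823]))
(array([ 59., 219.]), array([421.9, 246.2]), 83, 57, -83.6, np.float64(0.0132), array([0.4224, 0.2453]))
(array([585., 266.]), array([ 320.1, -360.7]), 71, 43, -38.1, np.float64(0.0193), array([ 0.3189, -0.3644]))
(array([ 63., 304.]), array([308.2, 277.8]), 150, 24, -79.6, np.float64(0.0167), array([0.3103, 0.2742]))
(array([617., 116.]), array([ 491.8, -356. ]), 63, 28, 0.0, np.float64(0.0401), array([ 0.4957, -0.3489]))
(array([317., 167.]), array([465.3, -56.3]), 76, 40, 4.4, np.float64(0.0391), array([ 0.4673, -0.0564]))
(array([592., 269.]), array([ 330.4, -348. ]), 89, 88, 61.1, np.float64(0.041), array([ 0.3267, -0.3552]))
```

View pics/w2.png

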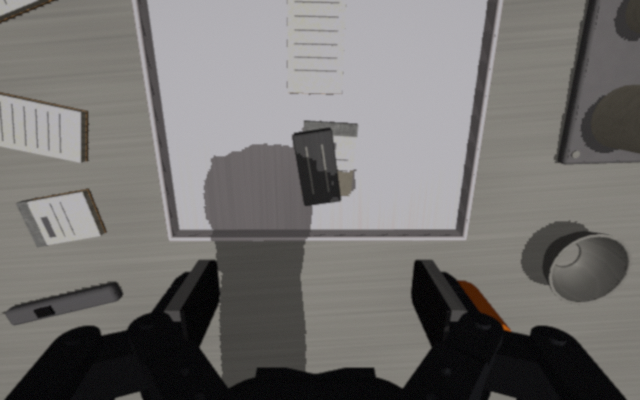

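The weight is at (317,167) in the picture, askew on base_short with its strip at (330,128). I'll check the open fingertip extent from depth and plan the grasp.

Run:
```python
from m import *
from plan import plan
o,p,d=snap('wrist'); i=camera_info('wrist'); H=np.array(i['hand_eye'])
v,u=np.mgrid[0:400,0:640]
P=np.stack([(u-i['cx'])/i['fx']*d,-(v-i['cy'])/i['fy']*d,-d],-1)@H[:3,:3].T+H[:3,3]
for s in ((slice(255,330),slice(170,230)),(slice(255,330),slice(400,470))):
    q=P[s][(d[s]>0)&(d[s]<0.25)]; k=q[:,2]>np.percentile(q[:,2],97); print(len(q),q[:,2].max(),q[k].mean(0))
plan([(0.4653,-0.0563,0.15,4.4),(0.4653,-0.0563,0.07,4.4),(0.4653,-0.0563,0.042,4.4)])
```

```text
2929 0.007728188883475096 [ 0.00110543 -0.04234475  0.00597597]
3231 0.008078363072166361 [0.00109255 0.04389064 0.00587069]
off [-0.003, 0.012, 0.501] yaw -0.0244 rows 2
off [-0.004, 0.012, 0.502] yaw -0.0244 rows 2
  -> [ 0.4653 -0.0563  0.15  ] 4.4
off [-0.0, 0.0, 0.8] yaw -0.0 rows 2
  -> [ 0.4653 -0.0563  0.07  ] 4.4
off [-0.0, 0.0, 0.28] yaw -0.0 rows 1
  -> [ 0.4653 -0.0563  0.042 ] 4.4
```

Request:
{"op": "servo_tool", "data": {"rows": [{"offset": [-0.007, 0.024, 1.0], "yaw": -0.0488, "claw": 0}, {"offset": [-0.007, 0.024, 1.0], "yaw": -0.0488, "claw": 0}, {"offset": [-0.007, 0.024, 1.0], "yaw": -0.0488, "claw": 0}], "squeeze": 60}}

```text
time: 3.88
ee_pos: [0.4635, -0.0566, 0.148]
tcp_rot: [-179.9, 0.3, 4.2]
wrist_force: [0.3, 0.7, 0.5]
opening: 0.0852
grasp_force: 0.0
```

Request:
{"op": "servo_tool", "data": {"rows": [{"offset": [0, 0, 0.6], "yaw": 0, "claw": 0}, {"offset": [0, 0, 1.0], "yaw": 0, "claw": 0}, {"offset": [0, 0, 1.0], "yaw": 0, "claw": 0}]}}

```text
time: 4.25
ee_pos: [0.4642, -0.057, 0.0498]
tcp_rot: [-180.0, 0.2, 4.2]
wrist_force: [0.0, 0.0, 0.2]
opening: 0.0857
grasp_force: 0.0
```

Request:
{"op": "servo_tool", "data": {"rows": [{"offset": [0, 0, 0.12], "yaw": 0, "claw": 0.3}, {"offset": [0, 0, 0.12], "yaw": 0, "claw": 1}, {"offset": [0, 0, 0.12], "yaw": 0, "claw": 1}, {"offset": [0, 0, 0.12], "yaw": 0, "claw": 1}, {"offset": [0, 0, 0.12], "yaw": 0, "claw": 1}, {"offset": [0, 0, 0.12], "yaw": 0, "claw": 1}]}}

```text
time: 5.0
ee_pos: [0.4659, -0.0575, 0.04]
tcp_rot: [180.0, -0.1, 4.1]
wrist_force: [-0.6, 2.0, 5.8]
opening: 0.0387
grasp_force: 62.5
```

```bash
cat > tip.py <<'E'
from m import *
def tip():
    o,p,d=snap('wrist'); i=camera_info('wrist'); H=np.array(i['hand_eye'])
    v,u=np.mgrid[0:400,0:640]
    P=np.stack([(u-i['cx'])/i['fx']*d,-(v-i['cy'])/i['fy']*d,-d],-1)@H[:3,:3].T+H[:3,3]
    q=P[(d>0)&(d<0.25)&(abs(P[...,0])<0.015)&(abs(P[...,1])<0.06)]
    y=o['opening']/2
    k=(abs(q[:,1])>y+0.002)&(abs(q[:,1])<y+0.012); print('opening',o['opening'],'tip',np.percentile(q[k][:,2],[90,95,98]))
E
python3 - <<'E'
from tip import *
tip()
from plan import plan
o=get_obs();print(o['ee_pos'],o['tcp_rot'][2],o['opening'],o['grasp_force'],o['wrist_force'])
E
```

```text
opening 0.03867348651957237 tip [0.02294283 0.0343914  0.03510637]
[ 0.46584172 -0.05746209  0.03998386] 4.078369668256894 0.03874378024419641 62.45629906654358 [-0.7751832   1.91720316  4.84543287]
```

Run:
```python
from plan import *
plan([(0.4659,-0.0575,0.10,4.1),(0.45,0.035,0.08,-5),(0.45,0.035,0.029,-5)],[0.4653,-0.0563,0.038,4.4])
```

```text
off [0.005, 0.012, -0.62] yaw 0.0017 rows 2
  -> [ 0.4659 -0.0575  0.1   ] 4.09
off [-0.092, -0.934, 0.2] yaw 0.0505 rows 3
  -> [0.45  0.035 0.08 ] -5.0
off [-0.0, 0.001, 0.51] yaw 0.0 rows 2
  -> [0.45   0.0349 0.029 ] -5.0
```

Request:
{"op": "servo_tool", "data": {"rows": [{"offset": [0, 0, -0.3], "yaw": 0, "claw": 1}, {"offset": [0, 0, -0.62], "yaw": 0, "claw": 1}, {"offset": [0, 0, -0.62], "yaw": 0, "claw": 1}]}}

```text
time: 5.42
ee_pos: [0.4662, -0.0578, 0.1026]
tcp_rot: [179.9, -0.2, 4.1]
wrist_force: [0.4, -0.2, -5.9]
opening: 0.0385
grasp_force: 62.5
```

Request:
{"op": "servo_tool", "data": {"rows": [{"offset": [-0.03, -0.3, 0], "yaw": 0.0165, "claw": 1}, {"offset": [-0.06, -0.65, 0], "yaw": 0.033, "claw": 1}, {"offset": [-0.092, -0.934, 0.2], "yaw": 0.0505, "claw": 1}, {"offset": [-0.092, -0.934, 0.2], "yaw": 0.0505, "claw": 1}, {"offset": [-0.092, -0.934, 0.2], "yaw": 0.0505, "claw": 1}]}}

```text
time: 6.05
ee_pos: [0.4476, -0.0079, 0.0801]
tcp_rot: [-178.2, 0.1, -2.0]
wrist_force: [0.4, 0.1, -5.2]
opening: 0.0387
grasp_force: 62.5
```

Request:
{"op": "servo_tool", "data": {"rows": [{"offset": [0, 0, 0.25], "yaw": 0, "claw": 1}, {"offset": [0, 0, 0.4], "yaw": 0, "claw": 1}, {"offset": [0, 0, 0.5], "yaw": 0, "claw": 1}, {"offset": [0, 0, 0.5], "yaw": 0, "claw": 1}, {"offset": [0, 0, 0.5], "yaw": 0, "claw": 1}]}}

```text
time: 6.68
ee_pos: [0.4477, -0.0071, 0.031]
tcp_rot: [-178.2, 0.0, -1.9]
wrist_force: [-3.7, 0.6, 3.0]
opening: 0.0391
grasp_force: 66.9
```

Run:
```python
from h import *
for k in range(2):
    o,p,d=snap('scene','s1.png')
print(o['q'].round(2),o['qd'].round(2),o['ee_pos'],o['tcp_rot'],o['wrist_force'],o['joint_efforts'].round(1))
```

```text
[ -1.98  -7.3  -26.74  70.58   1.84 179.95] [-0.01 -0.02 -0.08 -0.13  0.04 -0.03] [ 0.44775143 -0.007045    0.03093328] [-1.78159214e+02  1.85469502e-02 -1.93007600e+00] [-3.38903971  1.34750734  3.42097798] [ -0.2 -36.3  45.9  -1.7   0.2  -0.1]
```

View pics/s1.png

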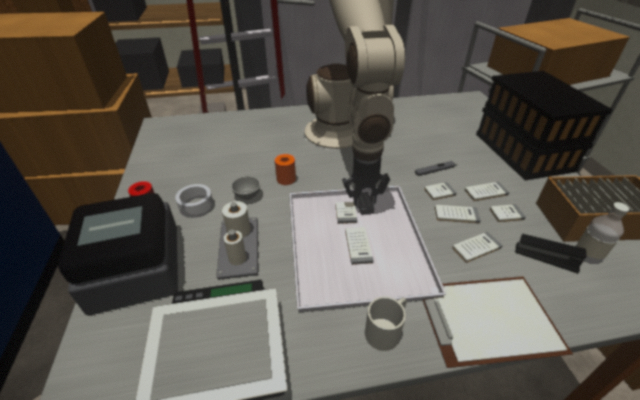

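The last joint hit its 180° limit: yaw = q1+180−q6. So yaws must stay above q1, and I'll place at yaw about 175 instead. I'll lift, turn to about 87° and set the weight down at (0.455, 0.045).

Request:
{"op": "servo_tool", "data": {"rows": [{"offset": [0, 0, -0.3], "yaw": 0, "claw": 1}, {"offset": [0, 0, -0.6], "yaw": 0, "claw": 1}, {"offset": [0, 0, -0.6], "yaw": 0, "claw": 1}]}}

```text
time: 7.15
ee_pos: [0.4491, -0.009, 0.0919]
tcp_rot: [-178.2, -0.2, -1.9]
wrist_force: [1.1, 0.1, -5.6]
opening: 0.039
grasp_force: 62.7
```

Request:
{"op": "servo_tool", "data": {"rows": [{"offset": [0, 0, 0], "yaw": -0.055, "claw": 1}, {"offset": [0, 0, 0], "yaw": -0.11, "claw": 1}, {"offset": [0, 0, 0], "yaw": -0.165, "claw": 1}, {"offset": [0, 0, 0], "yaw": -0.22, "claw": 1}, {"offset": [0, 0, 0], "yaw": -0.275, "claw": 1}, {"offset": [0, 0, 0], "yaw": -0.33, "claw": 1}, {"offset": [0, 0, 0], "yaw": -0.385, "claw": 1}, {"offset": [0, 0, 0], "yaw": -0.44, "claw": 1}, {"offset": [0, 0, 0], "yaw": -0.5, "claw": 1}, {"offset": [0, 0, 0], "yaw": -0.5, "claw": 1}, {"offset": [0, 0, 0], "yaw": -0.5, "claw": 1}]}}

```text
time: 8.52
ee_pos: [0.4472, -0.0089, 0.0894]
tcp_rot: [-179.9, -1.8, 87.8]
wrist_force: [0.2, 0.3, -4.5]
opening: 0.0384
grasp_force: 62.6
```

Run:
```python
from plan import *
o=get_obs();print(o['q'].round(2),o['ee_pos'],o['tcp_rot'],o['grasp_force'])
plan([(0.455,0.045,0.07,87),(0.455,0.045,0.0295,87)])
```

```text
[ -2.23  -9.05 -21.69  77.47   1.85  89.93] [ 0.44724766 -0.00889994  0.08936694] [-179.88835018   -1.84649609   87.83965099] 62.63330698013306
off [0.542, 0.057, 0.194] yaw 0.0047 rows 2
  -> [0.455 0.045 0.07 ] 86.99
off [-0.0, 0.0, 0.405] yaw -0.0 rows 1
  -> [0.455  0.045  0.0295] 86.99
```

```bash
cat > plan.py <<'E'
from h import *
def plan(path,pose=None):
    """path: (x,y,z,yaw). prints call offsets / yaw fractions, keeping the tool's present tilt"""
    if pose is None:
        o=get_obs(); pose=[o['ee_pos'],o['tcp_rot']]
    cur=np.array(pose[0]);M=R.from_euler('xyz',pose[1],degrees=True).as_matrix()
    for t in path:
        while True:
            D=np.array(t[:3])-cur; yaw=np.degrees(np.arctan2(M[1,0],M[0,0])); dy=-((t[3]-yaw+180)%360-180)
            off=M.T@D/0.1; k=int(max(1,np.ceil(np.abs(off).max()-1e-9)))
            f=(off/k).round(3); fy=round(dy/180/k,4)
            n=int(max(np.ceil(np.linalg.norm(f)*100/45),np.ceil(abs(fy)*180/9),1))
            print('off',f.tolist(),'yaw',fy,'rows',n)
            cur=cur+M@f*0.1; M=M@R.from_euler('z',fy*180,degrees=True).as_matrix()
            if k==1: break
        print('  ->',cur.round(4),R.from_matrix(M).as_euler('xyz',degrees=True).round(2))
E
python3 - <<'E'
from plan import *
plan([(0.455,0.045,0.07,87),(0.455,0.045,0.0295,87)])
E
```

```text
off [0.535, 0.058, 0.211] yaw 0.0047 rows 2
  -> [0.455 0.045 0.07 ] [-179.86   -1.84   86.99]
off [-0.013, 0.001, 0.405] yaw -0.0 rows 1
  -> [0.455  0.045  0.0295] [-179.86   -1.84   86.99]
```

Request:
{"op": "servo_tool", "data": {"rows": [{"offset": [0.27, 0.03, 0.1], "yaw": 0.0047, "claw": 1}, {"offset": [0.535, 0.058, 0.211], "yaw": 0.0047, "claw": 1}, {"offset": [0.535, 0.058, 0.211], "yaw": 0.0047, "claw": 1}, {"offset": [0.535, 0.058, 0.211], "yaw": 0.0047, "claw": 1}]}}

```text
time: 9.02
ee_pos: [0.4551, 0.0448, 0.0708]
tcp_rot: [-179.9, -1.8, 87.2]
wrist_force: [-0.8, -0.3, -4.4]
opening: 0.0384
grasp_force: 62.5
```

Request:
{"op": "servo_tool", "data": {"rows": [{"offset": [-0.007, 0, 0.2], "yaw": 0, "claw": 1}, {"offset": [-0.01, 0, 0.32], "yaw": 0, "claw": 1}, {"offset": [-0.013, 0, 0.405], "yaw": 0, "claw": 1}, {"offset": [-0.013, 0, 0.405], "yaw": 0, "claw": 1}, {"offset": [-0.013, 0, 0.405], "yaw": 0, "claw": 0.25}, {"offset": [-0.013, 0, 0.405], "yaw": 0, "claw": 0.25}, {"offset": [-0.013, 0, 0.405], "yaw": 0, "claw": 0.25}, {"offset": [-0.013, 0, 0.405], "yaw": 0, "claw": 0.25}]}}

```text
time: 10.02
ee_pos: [0.4552, 0.045, 0.0306]
tcp_rot: [-180.0, -1.8, 87.2]
wrist_force: [0.4, 0.5, 0.3]
opening: 0.0639
grasp_force: 0.0
```

Run:
```python
from plan import *
o=get_obs();print(o['ee_pos'],o['tcp_rot'],o['wrist_force'],o['opening'])
plan([(0.455,0.045,0.14,87),(0.53,0.16,0.28,87)])
```

```text
[0.455249   0.04502144 0.03064878] [-179.95393872   -1.84628954   87.22962263] [0.40883506 0.54035473 0.29306328] 0.06388861204752323
off [0.017, -0.002, -0.546] yaw 0.0006 rows 2
off [0.018, -0.001, -0.547] yaw 0.0007 rows 2
  -> [0.455 0.045 0.14 ] [-179.95   -1.85   87.  ]
off [0.616, 0.344, -0.681] yaw -0.0 rows 3
off [0.616, 0.343, -0.681] yaw -0.0 rows 3
  -> [0.53 0.16 0.28] [-179.95   -1.85   87.  ]
```

Request:
{"op": "servo_tool", "data": {"rows": [{"offset": [0.01, 0, -0.4], "yaw": 0, "claw": 0.25}, {"offset": [0.03, 0, -1.0], "yaw": 0, "claw": 0}, {"offset": [0.03, 0, -1.0], "yaw": 0, "claw": 0}]}}

```text
time: 10.4
ee_pos: [0.4574, 0.045, 0.1352]
tcp_rot: [179.6, -1.9, 87.2]
wrist_force: [-0.0, 0.6, -1.1]
opening: 0.0853
grasp_force: 0.0
```

Request:
{"op": "servo_tool", "data": {"rows": [{"offset": [-0.1, 0.4, -0.5], "yaw": 0, "claw": 0}, {"offset": [-0.2, 0.85, -1.0], "yaw": 0, "claw": 0}, {"offset": [-0.2, 0.85, -1.0], "yaw": 0, "claw": 0}, {"offset": [-0.2, 0.85, -1.0], "yaw": 0, "claw": 0}, {"offset": [-0.2, 0.85, -1.0], "yaw": 0, "claw": 0}]}}

```text
time: 11.02
ee_pos: [0.538, 0.0177, 0.2281]
tcp_rot: [-179.8, -1.8, 87.2]
wrist_force: [-0.5, 0.2, -1.1]
opening: 0.0857
grasp_force: 0.0
```

Run:
```python
from m import *
from plan import plan
o,p,d=snap('wrist','w3.png'); print(o['ee_pos'],o['tcp_rot']); W=cloud('wrist',d,o)
for a in ((0.011,0.025),(0.011,0.05)):
  for r in rects(p,W,*a,amin=300,roi=(0.39,0.8,-0.15,0.4)): print(r)
plan([(0.5298,0.251,0.10,73.6),(0.5298,0.251,0.019,73.6)])
```

```text
[0.53796188 0.01771998 0.22813431] [-179.78404728   -1.83801352   87.24181012]
(array([433., 135.]), array([587.9, -14.6]), 414, 244, -4.2, np.float64(0.0218), array([0.6592, 0.0478]))
(array([374., 243.]), array([599.1, -64.1]), 120, 57, -4.9, np.float64(0.0173), array([ 0.5976, -0.0617]))
(array([257., 252.]), array([469.4, -67.8]), 80, 57, -7.7, np.float64(0.0171), array([ 0.4696, -0.0661]))
(array([433., 135.]), array([587.9, -14.6]), 414, 244, -4.2, np.float64(0.0218), array([0.6593, 0.0479]))
(array([232., 151.]), array([455.5,  44.9]), 75, 41, 87.3, np.float64(0.0271), array([0.4572, 0.0465]))
(array([374., 243.]), array([599.1, -64.1]), 120, 57, -4.9, np.float64(0.0173), array([ 0.5976, -0.0617]))
(array([257., 252.]), array([469.4, -67.8]), 80, 57, -7.7, np.float64(0.0171), array([ 0.4696, -0.0661]))
off [0.761, -0.063, 0.453] yaw 0.0253 rows 2
off [0.754, -0.123, 0.452] yaw 0.0252 rows 2
off [0.742, -0.182, 0.453] yaw 0.0253 rows 2
  -> [0.5298 0.251  0.1   ] [-179.37   -1.74   73.6 ]
off [-0.025, 0.008, 0.809] yaw -0.0 rows 2
  -> [0.5298 0.251  0.019 ] [-179.37   -1.74   73.6 ]
```

base_long is at (0.599,-0.064) at -4.9° and base_short at (0.469,-0.068) at -7.7°. The first pick is the long pad at (0.530,0.251).

Request:
{"op": "servo_tool", "data": {"rows": [{"offset": [0.761, -0.063, 0.2], "yaw": 0.0253, "claw": 0}, {"offset": [0.761, -0.063, 0.2], "yaw": 0.0253, "claw": 0}]}}

```text
time: 11.32
ee_pos: [0.5351, 0.0965, 0.2106]
tcp_rot: [-179.7, -1.8, 82.7]
wrist_force: [0.1, -0.9, -0.0]
opening: 0.0852
grasp_force: 0.0
```

Request:
{"op": "servo_tool", "data": {"rows": [{"offset": [0.754, -0.123, 0.45], "yaw": 0.0253, "claw": 0}, {"offset": [0.754, -0.123, 0.45], "yaw": 0.0253, "claw": 0}]}}

```text
time: 11.58
ee_pos: [0.5325, 0.1739, 0.1676]
tcp_rot: [-179.5, -1.8, 78.2]
wrist_force: [-0.1, -1.2, -0.4]
opening: 0.0852
grasp_force: 0.0
```

Request:
{"op": "servo_tool", "data": {"rows": [{"offset": [0.742, -0.182, 0.6], "yaw": 0.0253, "claw": 0}, {"offset": [0.742, -0.182, 0.6], "yaw": 0.0253, "claw": 0}, {"offset": [0.742, -0.182, 0.6], "yaw": 0.0253, "claw": 0}]}}

```text
time: 11.95
ee_pos: [0.5295, 0.2513, 0.1097]
tcp_rot: [-179.3, -1.6, 73.8]
wrist_force: [0.4, -0.1, 0.6]
opening: 0.0855
grasp_force: 0.0
```

Run:
```python
from m import *
from plan import plan
o,p,d=snap('wrist'); print(o['ee_pos'],o['tcp_rot']); W=cloud('wrist',d,o)
for r in rects(p,W,0.007,0.03,amin=300,roi=(0.35,0.8,0.12,0.5)): print(r)
plan([(0.5298,0.251,0.06,73.6),(0.5298,0.251,0.018,73.6)])
```

```text
[0.52953818 0.25129854 0.10966526] [-179.32525491   -1.62217225   73.75439062]
(array([138.,  65.]), array([449.2, 375.2]), 91, 57, -86.6, np.float64(0.0131), array([0.4497, 0.3726]))
(array([292.,  22.]), array([550.7, 371.7]), 55, 29, -4.4, np.float64(0.0133), array([0.5484, 0.3693]))
(array([502., 160.]), array([658.4, 245. ]), 121, 57, -75.9, np.float64(0.0134), array([0.657 , 0.2498]))
(array([317., 202.]), array([528.9, 250.9]), 120, 57, 73.1, np.float64(0.0133), array([0.5306, 0.2556]))
(array([172., 241.]), array([421.5, 246.3]), 80, 58, -84.1, np.float64(0.013), array([0.4226, 0.2573]))
off [-0.012, -0.001, 0.512] yaw 0.0005 rows 2
  -> [0.5298 0.2509 0.06  ] [-179.41   -1.68   73.6 ]
off [-0.012, 0.004, 0.42] yaw 0.0 rows 1
  -> [0.5298 0.251  0.018 ] [-179.41   -1.68   73.6 ]
```

Request:
{"op": "servo_tool", "data": {"rows": [{"offset": [-0.015, 0, 0.45], "yaw": 0.003, "claw": 0}, {"offset": [-0.025, 0.003, 0.8], "yaw": 0.003, "claw": 0}, {"offset": [-0.028, 0.006, 0.915], "yaw": 0.003, "claw": 0.2}, {"offset": [-0.028, 0.006, 0.915], "yaw": 0.003, "claw": 1}, {"offset": [-0.028, 0.006, 0.915], "yaw": 0.003, "claw": 1}, {"offset": [-0.028, 0.006, 0.915], "yaw": 0.003, "claw": 1}, {"offset": [-0.028, 0.006, 0.915], "yaw": 0.003, "claw": 1}]}}

```text
time: 12.88
ee_pos: [0.5315, 0.2507, 0.0212]
tcp_rot: [-179.5, -1.8, 73.0]
wrist_force: [-0.6, 1.1, -0.2]
opening: 0.0543
grasp_force: 64.4
```

Run:
```python
from tip import *
from plan import plan
tip(); o=get_obs(); print(o['ee_pos'],o['tcp_rot'],o['wrist_force'],o['opening'])
plan([(0.5295,0.251,0.11,73.6),(0.5991,-0.0641,0.11,175.1),(0.5991,-0.0641,0.05,175.1)])
```

```text
opening 0.05428749988734079 tip [0.01983651 0.02042347 0.02088251]
[0.53149814 0.25063818 0.02107038] [-179.51394733   -1.79988747   73.02485217] [-1.16769139 -0.45005034  2.67321235] 0.05407229519134148
off [0.026, -0.028, -0.889] yaw -0.0032 rows 2
  -> [0.5295 0.251  0.11  ] [-179.53   -1.8    73.6 ]
off [-0.942, 0.519, -0.034] yaw -0.188 rows 4
off [-0.714, -0.062, -0.022] yaw -0.1253 rows 3
off [-0.636, -0.332, -0.023] yaw -0.1252 rows 3
off [-0.46, -0.549, -0.022] yaw -0.1253 rows 3
  -> [ 0.5991 -0.0641  0.11  ] [ 1.7814e+02 -1.0000e-01  1.7509e+02]
off [-0.001, -0.02, 0.599] yaw -0.0 rows 2
  -> [ 0.5991 -0.0641  0.05  ] [ 1.7814e+02 -1.0000e-01  1.7509e+02]
```

Request:
{"op": "servo_tool", "data": {"rows": [{"offset": [0.01, -0.01, -0.3], "yaw": 0, "claw": 1}, {"offset": [0.026, -0.028, -0.889], "yaw": -0.0032, "claw": 1}, {"offset": [0.026, -0.028, -0.889], "yaw": -0.0032, "claw": 1}, {"offset": [0.026, -0.028, -0.889], "yaw": -0.0032, "claw": 1}]}}

```text
time: 13.42
ee_pos: [0.5293, 0.2509, 0.1093]
tcp_rot: [-179.5, -1.8, 73.6]
wrist_force: [-0.7, -0.2, -1.2]
opening: 0.0549
grasp_force: 41.6
```

Request:
{"op": "servo_tool", "data": {"rows": [{"offset": [-0.24, 0.13, -0.01], "yaw": -0.05, "claw": 1}, {"offset": [-0.5, 0.27, -0.02], "yaw": -0.1, "claw": 1}, {"offset": [-0.72, 0.4, -0.034], "yaw": -0.15, "claw": 1}, {"offset": [-0.942, 0.519, -0.034], "yaw": -0.188, "claw": 1}]}}

```text
time: 13.92
ee_pos: [0.5519, 0.1448, 0.1076]
tcp_rot: [179.6, -1.8, 107.7]
wrist_force: [0.3, 0.4, -0.0]
opening: 0.0541
grasp_force: 68.1
```

Request:
{"op": "servo_tool", "data": {"rows": [{"offset": [-0.25, -0.02, 0], "yaw": -0.045, "claw": 1}, {"offset": [-0.5, -0.04, -0.01], "yaw": -0.09, "claw": 1}, {"offset": [-0.714, -0.062, -0.022], "yaw": -0.1253, "claw": 1}]}}

```text
time: 14.3
ee_pos: [0.5672, 0.0748, 0.1075]
tcp_rot: [178.9, -1.5, 130.2]
wrist_force: [0.7, 0.6, -0.7]
opening: 0.054
grasp_force: 68.1
```

Request:
{"op": "servo_tool", "data": {"rows": [{"offset": [-0.22, -0.11, 0], "yaw": -0.045, "claw": 1}, {"offset": [-0.44, -0.22, -0.01], "yaw": -0.09, "claw": 1}, {"offset": [-0.636, -0.332, -0.022], "yaw": -0.1253, "claw": 1}]}}

```text
time: 14.68
ee_pos: [0.5827, 0.0049, 0.1074]
tcp_rot: [178.4, -1.0, 152.8]
wrist_force: [0.2, 0.4, -0.6]
opening: 0.0538
grasp_force: 68.1
```

Request:
{"op": "servo_tool", "data": {"rows": [{"offset": [-0.18, -0.2, 0], "yaw": -0.045, "claw": 1}, {"offset": [-0.34, -0.4, -0.01], "yaw": -0.09, "claw": 1}, {"offset": [-0.46, -0.549, -0.022], "yaw": -0.1253, "claw": 1}, {"offset": [-0.46, -0.549, -0.022], "yaw": -0.1253, "claw": 1}, {"offset": [-0.46, -0.549, -0.022], "yaw": -0.1253, "claw": 1}]}}

```text
time: 15.3
ee_pos: [0.5983, -0.0637, 0.1082]
tcp_rot: [178.1, -0.3, 175.0]
wrist_force: [-0.9, 0.2, -1.1]
opening: 0.0542
grasp_force: 68.1
```

```bash
cat > st.py <<'E'
from m import *
from plan import plan
def held(w,roi=0.1,z=(-0.03,0.0)):
    "pad in the hand, in tool coords: centre of its top face"
    o,p,d=snap('wrist',w); i=camera_info('wrist'); H=np.array(i['hand_eye'])
    v,u=np.mgrid[0:400,0:640]
    P=np.stack([(u-i['cx'])/i['fx']*d,-(v-i['cy'])/i['fy']*d,-d],-1)@H[:3,:3].T+H[:3,3]
    k=(d>0)&(P[...,2]>0.003)&(P[...,2]<0.02)&(abs(P[...,1])<0.026)&(abs(P[...,0])<0.1)
    q=P[k]; print('held x',np.percentile(q[:,0],[0.5,99.5]),'z',np.median(q[:,2]),len(q)) if len(q) else print('nothing held')
def state():
    o=get_obs(); print('t',o['time'],o['ee_pos'].round(4),o['tcp_rot'].round(2),'F',o['wrist_force'].round(1),'op',round(o['opening'],4),round(o['grasp_force'],1),'q6',o['q'][5].round(1))
E
python3 - <<'E'
from st import *
state(); held(None)
plan([(0.5991,-0.0641,0.0395,175.1)])
E
```

```text
t 15.3 [ 0.5983 -0.0637  0.1082] [178.14  -0.25 174.99] F [-0.9  0.2 -1.1] op 0.0542 68.1 q6 -1.9
held x [-0.04930252  0.06101568] z 0.00804803727285866 27862
off [-0.009, -0.027, 0.69] yaw -0.0003 rows 2
  -> [ 0.5991 -0.0641  0.0395] [178.15  -0.22 175.09]
```

Request:
{"op": "servo_tool", "data": {"rows": [{"offset": [-0.003, -0.01, 0.35], "yaw": 0, "claw": 1}, {"offset": [-0.009, -0.02, 0.55], "yaw": 0, "claw": 1}, {"offset": [-0.009, -0.026, 0.65], "yaw": 0, "claw": 1}, {"offset": [-0.009, -0.027, 0.7], "yaw": 0, "claw": 1}, {"offset": [-0.009, -0.027, 0.7], "yaw": 0, "claw": 1}, {"offset": [-0.009, -0.027, 0.7], "yaw": 0, "claw": 0.15}, {"offset": [-0.009, -0.027, 0.7], "yaw": 0, "claw": 0.15}, {"offset": [-0.009, -0.027, 0.7], "yaw": 0, "claw": 0.15}]}}

```text
time: 16.35
ee_pos: [0.5998, -0.0648, 0.0396]
tcp_rot: [178.2, -0.1, 175.1]
wrist_force: [0.1, 0.2, 0.8]
opening: 0.0729
grasp_force: 0.0
```

Request:
{"op": "servo_tool", "data": {"rows": [{"offset": [0, 0.01, -0.3], "yaw": 0, "claw": 0.15}, {"offset": [0, 0.026, -0.8], "yaw": 0, "claw": 0}, {"offset": [0, 0.03, -0.95], "yaw": 0, "claw": 0}, {"offset": [0, 0.03, -0.95], "yaw": 0, "claw": 0}]}}

```text
time: 16.85
ee_pos: [0.6004, -0.0649, 0.1353]
tcp_rot: [178.2, -0.0, 175.1]
wrist_force: [0.3, 0.7, 0.2]
opening: 0.0851
grasp_force: 0.0
```

Run:
```python
from st import *
state()
o,p,d=snap('wrist'); W=cloud('wrist',d,o)
for a in ((0.011,0.021),(0.024,0.034)):
  for r in rects(p,W,*a,amin=300,roi=(0.39,0.8,-0.15,0.4)): print(r)
plan([(0.658,0.245,0.12,104.1),(0.658,0.245,0.023,104.1)])
```

```text
t 16.85 [ 0.6004 -0.0649  0.1353] [ 1.7817e+02 -2.0000e-02  1.7511e+02] F [0.3 0.7 0.2] op 0.0851 0.0 q6 -2.1
(array([287.,  34.]), array([487.4, -70.6]), 57, 42, 82.6, np.float64(0.0173), array([ 0.4877, -0.0703]))
(array([532., 153.]), array([606.9, 100.3]), 252, 4, -4.3, np.float64(0.0156), array([0.5882, 0.1018]))
(array([628., 244.]), array([670.2, 195.5]), 57, 20, 12.6, np.float64(0.0135), array([0.6684, 0.1944]))
(array([395., 372.]), array([778.3,  -0.9]), 39, 5, 85.7, np.float64(0.0153), array([ 0.7785, -0.0023]))
(array([311., 192.]), array([599.4, -64.4]), 121, 57, -5.1, np.float64(0.0295), array([ 0.5941, -0.064 ]))
off [-0.079, 0.783, 0.059] yaw 0.0986 rows 2
off [0.163, 0.769, 0.059] yaw 0.0986 rows 2
off [0.39, 0.683, 0.06] yaw 0.0987 rows 2
off [0.58, 0.532, 0.059] yaw 0.0987 rows 2
  -> [0.658 0.245 0.12 ] [179.55  -1.79 104.09]
off [-0.031, -0.008, 0.97] yaw -0.0001 rows 3
  -> [0.658 0.245 0.023] [179.55  -1.79 104.1 ]
```

The first pad is stacked to within 0.5 mm. Next is the long pad at (0.658,0.245).

Request:
{"op": "servo_tool", "data": {"rows": [{"offset": [-0.04, 0.4, 0], "yaw": 0.05, "claw": 0}, {"offset": [-0.079, 0.783, 0], "yaw": 0.0986, "claw": 0}]}}

```text
time: 17.15
ee_pos: [0.6137, 0.0131, 0.1346]
tcp_rot: [178.4, -0.9, 157.0]
wrist_force: [0.6, 0.5, -0.1]
opening: 0.0857
grasp_force: 0.0
```

Request:
{"op": "servo_tool", "data": {"rows": [{"offset": [0.08, 0.4, 0], "yaw": 0.05, "claw": 0}, {"offset": [0.163, 0.769, 0], "yaw": 0.0986, "claw": 0}]}}

```text
time: 17.4
ee_pos: [0.6283, 0.091, 0.137]
tcp_rot: [178.7, -1.3, 139.3]
wrist_force: [-0.3, 0.5, 0.1]
opening: 0.0855
grasp_force: 0.0
```

Request:
{"op": "servo_tool", "data": {"rows": [{"offset": [0.2, 0.35, 0.06], "yaw": 0.05, "claw": 0}, {"offset": [0.39, 0.683, 0.12], "yaw": 0.0987, "claw": 0}]}}

```text
time: 17.65
ee_pos: [0.6429, 0.1685, 0.1273]
tcp_rot: [179.2, -1.6, 121.6]
wrist_force: [0.6, -0.2, -0.8]
opening: 0.0854
grasp_force: 0.0
```

Request:
{"op": "servo_tool", "data": {"rows": [{"offset": [0.29, 0.26, 0.06], "yaw": 0.05, "claw": 0}, {"offset": [0.58, 0.532, 0.12], "yaw": 0.0987, "claw": 0}, {"offset": [0.58, 0.532, 0.12], "yaw": 0.0987, "claw": 0}, {"offset": [0.58, 0.532, 0.12], "yaw": 0.0987, "claw": 0}]}}

```text
time: 18.15
ee_pos: [0.6575, 0.2446, 0.1185]
tcp_rot: [179.7, -1.8, 104.2]
wrist_force: [0.8, 0.5, -0.1]
opening: 0.0855
grasp_force: 0.0
```

```bash
cat > look.py <<'E'
from st import *
state()
o,p,d=snap('wrist'); W=cloud('wrist',d,o)
for r in rects(p,W,0.007,0.02,amin=300,roi=(0.35,0.75,0.12,0.5)): print(r)
E
python3 - <<'E'
from look import *
plan([(0.6585,0.245,0.023,104.1)])
E
```

```text
t 18.15 [0.6575 0.2446 0.1185] [179.69  -1.75 104.17] F [ 0.8  0.5 -0.1] op 0.0855 0.0 q6 95.6
(array([392.,  50.]), array([691.6, 363.5]), 45, 36, 51.6, np.float64(0.0127), array([0.6793, 0.3577]))
(array([ 11., 130.]), array([443.5, 248.6]), 81, 15, -85.7, np.float64(0.0126), array([0.4456, 0.2469]))
(array([316., 198.]), array([658.4, 245.4]), 120, 57, -75.9, np.float64(0.0133), array([0.6571, 0.25  ]))
off [-0.024, 0.004, 0.962] yaw 0.0001 rows 3
  -> [0.6585 0.245  0.023 ] [179.64  -1.76 104.11]
```

Request:
{"op": "servo_tool", "data": {"rows": [{"offset": [-0.012, 0, 0.45], "yaw": 0, "claw": 0}, {"offset": [-0.022, 0.004, 0.85], "yaw": 0, "claw": 0}, {"offset": [-0.024, 0.004, 0.97], "yaw": 0, "claw": 0.2}, {"offset": [-0.024, 0.004, 0.97], "yaw": 0, "claw": 1}, {"offset": [-0.024, 0.004, 0.97], "yaw": 0, "claw": 1}, {"offset": [-0.024, 0.004, 0.97], "yaw": 0, "claw": 1}, {"offset": [-0.024, 0.004, 0.97], "yaw": 0, "claw": 1}]}}

```text
time: 19.08
ee_pos: [0.6595, 0.2461, 0.0242]
tcp_rot: [179.5, -1.8, 104.1]
wrist_force: [0.4, -0.3, -1.7]
opening: 0.0538
grasp_force: 65.1
```

Request:
{"op": "servo_tool", "data": {"rows": [{"offset": [0.01, -0.002, -0.3], "yaw": 0, "claw": 1}, {"offset": [0.025, -0.004, -0.9], "yaw": 0, "claw": 1}, {"offset": [0.03, -0.006, -1.0], "yaw": 0, "claw": 1}, {"offset": [0.03, -0.006, -1.0], "yaw": 0, "claw": 1}]}}

```text
time: 19.58
ee_pos: [0.6582, 0.2457, 0.1244]
tcp_rot: [179.4, -1.8, 104.1]
wrist_force: [0.1, -0.9, -1.2]
opening: 0.0536
grasp_force: 65.2
```

Run:
```python
from st import *
state(); held(None)
plan([(0.5994,-0.0644,0.12,175.0)])
```

```text
t 19.575 [0.6582 0.2457 0.1244] [179.42  -1.8  104.09] F [ 0.1 -0.9 -1.2] op 0.0536 65.2 q6 95.7
held x [-0.05173119  0.06000327] z 0.009985576295501897 27403
off [-0.954, -0.439, -0.024] yaw -0.1313 rows 3
off [-0.698, -0.786, -0.024] yaw -0.1313 rows 3
off [-0.325, -0.999, -0.024] yaw -0.1313 rows 3
  -> [ 0.5994 -0.0644  0.12  ] [ 1.7818e+02 -1.7000e-01  1.7499e+02]
```

Request:
{"op": "servo_tool", "data": {"rows": [{"offset": [-0.3, -0.14, 0], "yaw": -0.045, "claw": 1}, {"offset": [-0.63, -0.29, -0.01], "yaw": -0.09, "claw": 1}, {"offset": [-0.954, -0.439, -0.024], "yaw": -0.1313, "claw": 1}]}}

```text
time: 20.0
ee_pos: [0.6372, 0.1411, 0.1199]
tcp_rot: [179.0, -1.5, 128.0]
wrist_force: [-0.0, -0.5, 0.2]
opening: 0.054
grasp_force: 65.2
```

Request:
{"op": "servo_tool", "data": {"rows": [{"offset": [-0.23, -0.26, 0], "yaw": -0.045, "claw": 1}, {"offset": [-0.46, -0.52, -0.01], "yaw": -0.09, "claw": 1}, {"offset": [-0.698, -0.786, -0.024], "yaw": -0.1313, "claw": 1}]}}

```text
time: 20.38
ee_pos: [0.6176, 0.0378, 0.1192]
tcp_rot: [178.5, -1.0, 151.6]
wrist_force: [-0.4, -0.4, -1.2]
opening: 0.0543
grasp_force: 65.2
```

Request:
{"op": "servo_tool", "data": {"rows": [{"offset": [-0.11, -0.33, 0], "yaw": -0.045, "claw": 1}, {"offset": [-0.22, -0.66, -0.01], "yaw": -0.09, "claw": 1}, {"offset": [-0.325, -0.999, -0.024], "yaw": -0.1313, "claw": 1}, {"offset": [-0.325, -0.999, -0.024], "yaw": -0.1313, "claw": 1}, {"offset": [-0.325, -0.999, -0.024], "yaw": -0.1313, "claw": 1}, {"offset": [-0.325, -0.999, -0.024], "yaw": -0.1313, "claw": 1}]}}

```text
time: 21.12
ee_pos: [0.5994, -0.0635, 0.1199]
tcp_rot: [178.2, -0.2, 175.0]
wrist_force: [-0.4, 0.6, -0.5]
opening: 0.0542
grasp_force: 65.2
```

Run:
```python
from st import *
state(); held(None)
plan([(0.5994,-0.0644,0.053,175.0)])
```

```text
t 21.125 [ 0.5994 -0.0635  0.1199] [178.15  -0.2  174.99] F [-0.4  0.6 -0.5] op 0.0542 65.2 q6 -1.8
held x [-0.05108328  0.06065707] z 0.00984596455091398 27430
off [-0.002, -0.031, 0.67] yaw 0.0001 rows 2
  -> [ 0.5994 -0.0644  0.053 ] [178.16  -0.19 174.99]
```

Place it, back off, measure the stack, then plan towards pad L3 at (0.449,0.390).

Request:
{"op": "servo_tool", "data": {"rows": [{"offset": [0, -0.015, 0.35], "yaw": 0, "claw": 1}, {"offset": [0, -0.025, 0.52], "yaw": 0, "claw": 1}, {"offset": [-0.002, -0.03, 0.62], "yaw": 0, "claw": 1}, {"offset": [-0.002, -0.031, 0.68], "yaw": 0, "claw": 1}, {"offset": [-0.002, -0.031, 0.68], "yaw": 0, "claw": 1}, {"offset": [-0.002, -0.031, 0.68], "yaw": 0, "claw": 0.15}, {"offset": [-0.002, -0.031, 0.68], "yaw": 0, "claw": 0.15}, {"offset": [-0.002, -0.031, 0.68], "yaw": 0, "claw": 0.15}]}}

```text
time: 22.18
ee_pos: [0.5996, -0.0653, 0.0528]
tcp_rot: [178.2, -0.1, 175.0]
wrist_force: [0.3, 0.0, -0.1]
opening: 0.0727
grasp_force: 0.0
```

Request:
{"op": "servo_tool", "data": {"rows": [{"offset": [0, 0.01, -0.3], "yaw": 0, "claw": 0.15}, {"offset": [0, 0.026, -0.8], "yaw": 0, "claw": 0}, {"offset": [0, 0.03, -1.0], "yaw": 0, "claw": 0}, {"offset": [0, 0.03, -1.0], "yaw": 0, "claw": 0}]}}

```text
time: 22.68
ee_pos: [0.6005, -0.0656, 0.1543]
tcp_rot: [178.2, 0.0, 175.0]
wrist_force: [-0.2, 0.2, -1.0]
opening: 0.0854
grasp_force: 0.0
```

Run:
```python
from st import *
state()
o,p,d=snap('wrist'); W=cloud('wrist',d,o)
for a in ((0.011,0.021),(0.036,0.046)):
  for r in rects(p,W,*a,amin=300,roi=(0.39,0.8,-0.15,0.08)): print(r)
plan([(0.449,0.388,0.15,93.4)])
```

```text
t 22.675 [ 0.6005 -0.0656  0.1543] [1.7817e+02 4.0000e-02 1.7498e+02] F [-0.2  0.2 -1. ] op 0.0854 0.0 q6 -2.0
(array([289.,  34.]), array([485.6, -70.2]), 57, 46, 82.3, np.float64(0.0173), array([ 0.4858, -0.07  ]))
(array([445.,   2.]), array([474.5,  42.2]), 74, 3, 85.0, np.float64(0.0161), array([0.4745, 0.0403]))
(array([333., 358.]), array([774.1, -57.4]), 186, 5, 85.8, np.float64(0.0156), array([ 0.7744, -0.0589]))
(array([311., 190.]), array([599.4, -65.1]), 120, 57, -5.6, np.float64(0.0414), array([ 0.5944, -0.0645]))
off [0.38, 0.877, 0.034] yaw 0.0906 rows 3
off [0.814, 0.979, 0.045] yaw 0.1209 rows 3
off [0.747, 0.405, 0.03] yaw 0.0806 rows 2
off [0.824, 0.205, 0.03] yaw 0.0806 rows 2
off [0.849, -0.007, 0.031] yaw 0.0806 rows 2
  -> [0.4491 0.388  0.15  ] [179.83  -1.83  93.39]
```

Request:
{"op": "servo_tool", "data": {"rows": [{"offset": [0.19, 0.43, 0], "yaw": 0.045, "claw": 0}, {"offset": [0.38, 0.877, 0.034], "yaw": 0.0906, "claw": 0}]}}

```text
time: 22.98
ee_pos: [0.5685, 0.0258, 0.1501]
tcp_rot: [178.3, -0.8, 158.3]
wrist_force: [-0.2, -0.1, 0.2]
opening: 0.0853
grasp_force: 0.0
```

Request:
{"op": "servo_tool", "data": {"rows": [{"offset": [0.27, 0.33, 0.01], "yaw": 0.04, "claw": 0}, {"offset": [0.54, 0.65, 0.03], "yaw": 0.08, "claw": 0}, {"offset": [0.814, 0.979, 0.045], "yaw": 0.1209, "claw": 0}]}}

```text
time: 23.35
ee_pos: [0.528, 0.1472, 0.1494]
tcp_rot: [178.8, -1.3, 136.7]
wrist_force: [-0.2, 0.1, 0.3]
opening: 0.0854
grasp_force: 0.0
```

Request:
{"op": "servo_tool", "data": {"rows": [{"offset": [0.37, 0.2, 0], "yaw": 0.04, "claw": 0}, {"offset": [0.747, 0.405, 0.03], "yaw": 0.0806, "claw": 0}]}}

```text
time: 23.6
ee_pos: [0.5013, 0.2278, 0.1492]
tcp_rot: [179.1, -1.6, 122.2]
wrist_force: [0.1, 0.0, -0.6]
opening: 0.0852
grasp_force: 0.0
```

Request:
{"op": "servo_tool", "data": {"rows": [{"offset": [0.41, 0.1, 0], "yaw": 0.04, "claw": 0}, {"offset": [0.824, 0.205, 0.03], "yaw": 0.0806, "claw": 0}]}}

```text
time: 23.85
ee_pos: [0.4745, 0.3083, 0.1488]
tcp_rot: [179.5, -1.7, 107.7]
wrist_force: [0.5, 1.2, 0.5]
opening: 0.0853
grasp_force: 0.0
```

Request:
{"op": "servo_tool", "data": {"rows": [{"offset": [0.42, 0, 0.1], "yaw": 0.04, "claw": 0}, {"offset": [0.849, -0.007, 0.3], "yaw": 0.0806, "claw": 0}, {"offset": [0.849, -0.007, 0.3], "yaw": 0.0806, "claw": 0}, {"offset": [0.849, -0.007, 0.3], "yaw": 0.0806, "claw": 0}]}}

```text
time: 24.35
ee_pos: [0.4484, 0.3884, 0.122]
tcp_rot: [180.0, -1.8, 93.5]
wrist_force: [0.6, -0.3, 0.7]
opening: 0.0853
grasp_force: 0.0
```

Run:
```python
from look import *
plan([(0.449,0.389,0.023,93.4)])
```

```text
t 24.35 [0.4484 0.3884 0.122 ] [179.96  -1.75  93.48] F [ 0.6 -0.3  0.7] op 0.0853 0.0 q6 126.8
(array([607.,  63.]), array([633.6, 496.2]), 54, 1, -8.6, np.float64(0.0131), array([0.6315, 0.4965]))
(array([316., 195.]), array([448.6, 389.8]), 120, 57, -86.9, np.float64(0.0133), array([0.4485, 0.3945]))
(array([458., 197.]), array([552.5, 397.5]), 80, 57, 86.0, np.float64(0.0134), array([0.5516, 0.3999]))
(array([617., 249.]), array([691.7, 365.5]), 48, 37, 51.6, np.float64(0.0131), array([0.6807, 0.3668]))
(array([271., 343.]), array([420.4, 258.7]), 58, 57, -83.2, np.float64(0.0132), array([0.4193, 0.265 ]))
off [-0.023, 0.0, 0.996] yaw 0.0001 rows 3
  -> [0.449 0.389 0.023] [179.92  -1.79  93.4 ]
```

Request:
{"op": "servo_tool", "data": {"rows": [{"offset": [-0.01, 0, 0.5], "yaw": 0, "claw": 0}, {"offset": [-0.016, 0, 0.88], "yaw": 0.001, "claw": 0}, {"offset": [-0.016, 0, 1.0], "yaw": 0.002, "claw": 0.2}, {"offset": [-0.016, 0, 1.0], "yaw": 0.002, "claw": 1}, {"offset": [-0.016, 0, 1.0], "yaw": 0.002, "claw": 1}, {"offset": [-0.016, 0, 1.0], "yaw": 0.002, "claw": 1}, {"offset": [-0.016, 0, 1.0], "yaw": 0.002, "claw": 1}]}}

```text
time: 25.28
ee_pos: [0.4493, 0.3908, 0.024]
tcp_rot: [179.8, -1.9, 93.0]
wrist_force: [0.1, 0.3, -0.8]
opening: 0.054
grasp_force: 63.1
```

Request:
{"op": "servo_tool", "data": {"rows": [{"offset": [0.01, 0, -0.3], "yaw": 0, "claw": 1}, {"offset": [0.025, 0, -0.9], "yaw": 0, "claw": 1}, {"offset": [0.03, 0, -1.0], "yaw": 0, "claw": 1}, {"offset": [0.03, 0, -1.0], "yaw": 0, "claw": 1}]}}

```text
time: 25.78
ee_pos: [0.4491, 0.3907, 0.1239]
tcp_rot: [179.8, -1.9, 93.0]
wrist_force: [-0.3, 0.5, -2.2]
opening: 0.0541
grasp_force: 63.4
```

Run:
```python
from st import *
state(); held(None)
plan([(0.5994,-0.0645,0.13,175.0)])
```

```text
t 25.775 [0.4491 0.3907 0.1239] [179.81  -1.9   93.04] F [-0.3  0.5 -2.2] op 0.0541 63.4 q6 127.4
held x [-0.05207819  0.05976976] z 0.010336734953125759 27309
off [-0.923, 0.253, -0.044] yaw -0.0911 rows 3
off [-0.957, -0.018, -0.044] yaw -0.0911 rows 3
off [-0.913, -0.287, -0.044] yaw -0.091 rows 3
off [-0.795, -0.533, -0.044] yaw -0.091 rows 3
off [-0.613, -0.736, -0.044] yaw -0.0911 rows 3
  -> [ 0.5994 -0.0645  0.13  ] [ 1.7819e+02 -1.7000e-01  1.7499e+02]
```

Request:
{"op": "servo_tool", "data": {"rows": [{"offset": [-0.46, 0.12, -0.04], "yaw": -0.045, "claw": 1}, {"offset": [-0.923, 0.253, -0.1], "yaw": -0.0911, "claw": 1}]}}

```text
time: 26.08
ee_pos: [0.4781, 0.298, 0.1279]
tcp_rot: [179.6, -1.7, 109.8]
wrist_force: [1.2, -0.6, -0.2]
opening: 0.0538
grasp_force: 63.4
```

Request:
{"op": "servo_tool", "data": {"rows": [{"offset": [-0.48, -0.01, -0.04], "yaw": -0.045, "claw": 1}, {"offset": [-0.957, -0.018, -0.1], "yaw": -0.0911, "claw": 1}]}}

```text
time: 26.32
ee_pos: [0.5085, 0.2063, 0.1352]
tcp_rot: [179.1, -1.5, 126.1]
wrist_force: [0.5, -0.8, -0.1]
opening: 0.054
grasp_force: 63.4
```

Request:
{"op": "servo_tool", "data": {"rows": [{"offset": [-0.45, -0.14, -0.02], "yaw": -0.045, "claw": 1}, {"offset": [-0.913, -0.287, -0.044], "yaw": -0.091, "claw": 1}]}}

```text
time: 26.58
ee_pos: [0.5387, 0.1155, 0.1368]
tcp_rot: [178.7, -1.2, 142.5]
wrist_force: [1.0, 0.2, -1.0]
opening: 0.0538
grasp_force: 63.4
```

Request:
{"op": "servo_tool", "data": {"rows": [{"offset": [-0.4, -0.27, -0.02], "yaw": -0.045, "claw": 1}, {"offset": [-0.795, -0.533, -0.044], "yaw": -0.091, "claw": 1}]}}

```text
time: 26.82
ee_pos: [0.5688, 0.0246, 0.1382]
tcp_rot: [178.3, -0.8, 158.9]
wrist_force: [-0.4, -0.2, -0.9]
opening: 0.0539
grasp_force: 63.4
```

Request:
{"op": "servo_tool", "data": {"rows": [{"offset": [-0.3, -0.36, 0], "yaw": -0.045, "claw": 1}, {"offset": [-0.613, -0.736, 0], "yaw": -0.0911, "claw": 1}, {"offset": [-0.613, -0.736, 0], "yaw": -0.0911, "claw": 1}, {"offset": [-0.613, -0.736, 0], "yaw": -0.0911, "claw": 1}, {"offset": [-0.613, -0.736, 0], "yaw": -0.0911, "claw": 1}]}}

```text
time: 27.45
ee_pos: [0.5991, -0.0636, 0.1368]
tcp_rot: [178.1, -0.2, 175.0]
wrist_force: [0.5, -0.2, -0.8]
opening: 0.0538
grasp_force: 63.4
```

Run:
```python
from st import *
state(); held(None)
plan([(0.5994,-0.0645,0.0645,175.0)])
```

```text
t 27.45 [ 0.5991 -0.0636  0.1368] [178.15  -0.21 175.01] F [ 0.5 -0.2 -0.8] op 0.0538 63.4 q6 -1.9
held x [-0.05134152  0.06050503] z 0.010199583952506502 27300
off [-0.005, -0.033, 0.726] yaw 0.0002 rows 2
  -> [ 0.5994 -0.0645  0.0645] [178.15  -0.18 174.99]
```

Request:
{"op": "servo_tool", "data": {"rows": [{"offset": [0, -0.01, 0.35], "yaw": 0, "claw": 1}, {"offset": [-0.003, -0.02, 0.57], "yaw": 0, "claw": 1}, {"offset": [-0.005, -0.025, 0.68], "yaw": 0, "claw": 1}, {"offset": [-0.005, -0.025, 0.735], "yaw": 0, "claw": 1}, {"offset": [-0.005, -0.025, 0.735], "yaw": 0, "claw": 1}, {"offset": [-0.005, -0.025, 0.735], "yaw": 0, "claw": 0.15}, {"offset": [-0.005, -0.025, 0.735], "yaw": 0, "claw": 0.15}, {"offset": [-0.005, -0.025, 0.735], "yaw": 0, "claw": 0.15}]}}

```text
time: 28.5
ee_pos: [0.6, -0.0648, 0.0641]
tcp_rot: [178.2, -0.1, 175.0]
wrist_force: [-0.3, -0.3, -0.1]
opening: 0.0728
grasp_force: 0.0
```

Request:
{"op": "servo_tool", "data": {"rows": [{"offset": [0, 0.01, -0.3], "yaw": 0, "claw": 0.15}, {"offset": [0, 0.026, -0.8], "yaw": 0, "claw": 0}, {"offset": [0, 0.03, -1.0], "yaw": 0, "claw": 0}, {"offset": [0, 0.03, -1.0], "yaw": 0, "claw": 0}]}}

```text
time: 29.0
ee_pos: [0.6009, -0.0652, 0.1657]
tcp_rot: [178.2, 0.0, 175.0]
wrist_force: [0.9, -0.2, 0.0]
opening: 0.0854
grasp_force: 0.0
```

Run:
```python
from st import *
state()
o,p,d=snap('wrist'); W=cloud('wrist',d,o)
for a in ((0.011,0.021),(0.048,0.058)):
  for r in rects(p,W,*a,amin=300,roi=(0.39,0.8,-0.15,0.08)): print(r)
plan([(0.5525,0.3965,0.13,86)])
```

```text
t 29.0 [ 0.6009 -0.0652  0.1657] [1.7817e+02 4.0000e-02 1.7498e+02] F [ 0.9 -0.2  0. ] op 0.0854 0.0 q6 -2.0
(array([289.,  34.]), array([484.6, -70.2]), 57, 48, 82.5, np.float64(0.0173), array([ 0.4848, -0.0699]))
(array([437.,   5.]), array([474.7,  42.2]), 74, 6, 83.2, np.float64(0.0159), array([0.4743, 0.0394]))
(array([335., 349.]), array([774.7, -53.8]), 192, 4, 85.8, np.float64(0.0158), array([ 0.7746, -0.0555]))
(array([312., 190.]), array([600. , -64.2]), 120, 57, -5.0, np.float64(0.0534), array([ 0.5949, -0.0638]))
off [0.176, 0.909, 0.097] yaw 0.0989 rows 3
off [0.445, 0.811, 0.097] yaw 0.0989 rows 3
off [0.672, 0.636, 0.098] yaw 0.0989 rows 3
off [0.834, 0.401, 0.097] yaw 0.0989 rows 3
off [0.917, 0.126, 0.098] yaw 0.0988 rows 3
  -> [0.5525 0.3965 0.13  ] [-179.93   -1.84   85.99]
```

The long pile is finished, with all levels within 1 mm. Now the short pad at (0.5525,0.397).

Request:
{"op": "servo_tool", "data": {"rows": [{"offset": [0.09, 0.45, 0.03], "yaw": 0.05, "claw": 0}, {"offset": [0.176, 0.909, 0.06], "yaw": 0.0989, "claw": 0}]}}

```text
time: 29.3
ee_pos: [0.5897, 0.0278, 0.1587]
tcp_rot: [178.4, -0.8, 156.8]
wrist_force: [0.4, -1.1, 0.3]
opening: 0.0851
grasp_force: 0.0
```

Request:
{"op": "servo_tool", "data": {"rows": [{"offset": [0.22, 0.4, 0.04], "yaw": 0.05, "claw": 0}, {"offset": [0.445, 0.811, 0.097], "yaw": 0.0989, "claw": 0}]}}

```text
time: 29.55
ee_pos: [0.58, 0.1207, 0.1521]
tcp_rot: [178.7, -1.3, 139.1]
wrist_force: [0.5, 0.5, -0.4]
opening: 0.0852
grasp_force: 0.0
```

Request:
{"op": "servo_tool", "data": {"rows": [{"offset": [0.33, 0.32, 0.04], "yaw": 0.05, "claw": 0}, {"offset": [0.672, 0.636, 0.098], "yaw": 0.0989, "claw": 0}]}}

```text
time: 29.8
ee_pos: [0.5704, 0.213, 0.1452]
tcp_rot: [179.2, -1.6, 121.3]
wrist_force: [1.9, 0.5, 0.2]
opening: 0.0855
grasp_force: 0.0
```

Request:
{"op": "servo_tool", "data": {"rows": [{"offset": [0.42, 0.2, 0.04], "yaw": 0.05, "claw": 0}, {"offset": [0.834, 0.401, 0.097], "yaw": 0.0989, "claw": 0}]}}

```text
time: 30.05
ee_pos: [0.5609, 0.3053, 0.1385]
tcp_rot: [179.7, -1.8, 103.5]
wrist_force: [0.2, 0.5, 0.1]
opening: 0.0856
grasp_force: 0.0
```

Request:
{"op": "servo_tool", "data": {"rows": [{"offset": [0.46, 0.06, 0.1], "yaw": 0.05, "claw": 0}, {"offset": [0.917, 0.126, 0.2], "yaw": 0.0989, "claw": 0}, {"offset": [0.917, 0.126, 0.2], "yaw": 0.0989, "claw": 0}, {"offset": [0.917, 0.126, 0.2], "yaw": 0.0989, "claw": 0}, {"offset": [0.917, 0.126, 0.2], "yaw": 0.0989, "claw": 0}]}}

```text
time: 30.68
ee_pos: [0.5524, 0.3957, 0.1233]
tcp_rot: [-179.9, -1.8, 85.9]
wrist_force: [-0.4, 0.0, 0.9]
opening: 0.0851
grasp_force: 0.0
```

Run:
```python
from look import *
plan([(0.5525,0.397,0.023,86)])
```

```text
t 30.675 [0.5524 0.3957 0.1233] [-179.87   -1.82   85.95] F [-0.4  0.   0.9] op 0.0851 0.0 q6 129.1
(array([447.,  50.]), array([643.9, 494.6]), 73, 1, -8.5, np.float64(0.014), array([0.6441, 0.4946]))
(array([542., 168.]), array([714.4, 406. ]), 139, 22, 51.4, np.float64(0.0133), array([0.714 , 0.4109]))
(array([316., 198.]), array([553.1, 397.6]), 80, 57, 86.8, np.float64(0.0133), array([0.5528, 0.4001]))
off [-0.01, 0.0, 0.503] yaw -0.0002 rows 2
off [-0.009, 0.0, 0.503] yaw -0.0002 rows 2
  -> [0.5525 0.397  0.023 ] [-179.89   -1.84   86.  ]
```

Request:
{"op": "servo_tool", "data": {"rows": [{"offset": [-0.01, 0, 0.5], "yaw": -0.002, "claw": 0}, {"offset": [-0.015, 0.003, 0.88], "yaw": -0.003, "claw": 0}, {"offset": [-0.015, 0.006, 1.0], "yaw": -0.003, "claw": 0.2}, {"offset": [-0.015, 0.006, 1.0], "yaw": -0.003, "claw": 1}, {"offset": [-0.015, 0.006, 1.0], "yaw": -0.003, "claw": 1}, {"offset": [-0.015, 0.006, 1.0], "yaw": -0.003, "claw": 1}, {"offset": [-0.015, 0.006, 1.0], "yaw": -0.003, "claw": 1}]}}

```text
time: 31.6
ee_pos: [0.5531, 0.3987, 0.0245]
tcp_rot: [-180.0, -1.9, 86.5]
wrist_force: [-0.1, 0.2, -1.3]
opening: 0.0539
grasp_force: 63.7
```

Request:
{"op": "servo_tool", "data": {"rows": [{"offset": [0.01, 0, -0.3], "yaw": 0, "claw": 1}, {"offset": [0.025, 0, -0.9], "yaw": 0, "claw": 1}, {"offset": [0.03, 0, -1.0], "yaw": 0, "claw": 1}, {"offset": [0.03, 0, -1.0], "yaw": 0, "claw": 1}]}}

```text
time: 32.1
ee_pos: [0.5533, 0.3985, 0.1246]
tcp_rot: [-180.0, -1.9, 86.5]
wrist_force: [-0.1, 0.4, -0.5]
opening: 0.054
grasp_force: 63.8
```

Run:
```python
from st import *
state(); held(None)
plan([(0.5525,0.20,0.13,120),(0.4694,-0.0678,0.11,172.3)])
```

```text
t 32.1 [0.5533 0.3985 0.1246] [-179.99   -1.91   86.52] F [-0.1  0.4 -0.5] op 0.054 63.8 q6 128.7
held x [-0.03988504  0.0395236 ] z 0.01034348208428719 19070
off [-0.987, 0.059, -0.067] yaw -0.093 rows 3
off [-0.963, -0.228, -0.067] yaw -0.093 rows 3
  -> [0.5526 0.2    0.13  ] [179.09  -1.59 120.  ]
off [-0.636, -0.687, 0.038] yaw -0.0968 rows 3
off [-0.401, -0.846, 0.038] yaw -0.0969 rows 3
off [-0.129, -0.927, 0.039] yaw -0.0969 rows 3
  -> [ 0.4694 -0.0678  0.11  ] [178.19  -0.25 172.3 ]
```

Request:
{"op": "servo_tool", "data": {"rows": [{"offset": [-0.49, 0.03, -0.04], "yaw": -0.045, "claw": 1}, {"offset": [-0.987, 0.059, -0.067], "yaw": -0.093, "claw": 1}]}}

```text
time: 32.4
ee_pos: [0.5518, 0.298, 0.1246]
tcp_rot: [179.7, -1.7, 103.6]
wrist_force: [0.6, -0.3, -0.1]
opening: 0.0542
grasp_force: 63.7
```

Request:
{"op": "servo_tool", "data": {"rows": [{"offset": [-0.48, -0.11, -0.03], "yaw": -0.045, "claw": 1}, {"offset": [-0.963, -0.228, -0.067], "yaw": -0.093, "claw": 1}]}}

```text
time: 32.65
ee_pos: [0.5516, 0.1983, 0.1284]
tcp_rot: [179.2, -1.6, 120.3]
wrist_force: [0.2, -0.3, 0.1]
opening: 0.0541
grasp_force: 63.7
```

Request:
{"op": "servo_tool", "data": {"rows": [{"offset": [-0.31, -0.34, 0], "yaw": -0.045, "claw": 1}, {"offset": [-0.636, -0.687, 0.038], "yaw": -0.0968, "claw": 1}]}}

```text
time: 32.9
ee_pos: [0.5238, 0.1092, 0.122]
tcp_rot: [178.7, -1.3, 137.7]
wrist_force: [-0.1, 0.6, -0.2]
opening: 0.0537
grasp_force: 63.7
```

Request:
{"op": "servo_tool", "data": {"rows": [{"offset": [-0.2, -0.42, 0], "yaw": -0.045, "claw": 1}, {"offset": [-0.401, -0.846, 0.038], "yaw": -0.0969, "claw": 1}]}}

```text
time: 33.15
ee_pos: [0.4958, 0.0202, 0.1154]
tcp_rot: [178.4, -0.9, 155.2]
wrist_force: [-0.7, -0.7, 0.1]
opening: 0.0541
grasp_force: 63.7
```

Request:
{"op": "servo_tool", "data": {"rows": [{"offset": [-0.06, -0.46, 0], "yaw": -0.045, "claw": 1}, {"offset": [-0.129, -0.927, 0.039], "yaw": -0.0969, "claw": 1}, {"offset": [-0.129, -0.927, 0.039], "yaw": -0.0969, "claw": 1}, {"offset": [-0.129, -0.927, 0.039], "yaw": -0.0969, "claw": 1}, {"offset": [-0.129, -0.927, 0.039], "yaw": -0.0969, "claw": 1}]}}

```text
time: 33.78
ee_pos: [0.4696, -0.0668, 0.11]
tcp_rot: [178.2, -0.3, 172.3]
wrist_force: [-0.4, 0.1, -1.2]
opening: 0.0541
grasp_force: 63.7
```

Run:
```python
from st import *
state(); held(None)
plan([(0.4694,-0.0678,0.0415,172.3)])
```

```text
t 33.775 [ 0.4696 -0.0668  0.11  ] [178.16  -0.28 172.31] F [-0.4  0.1 -1.2] op 0.0541 63.7 q6 -1.4
held x [-0.03907389  0.04023146] z 0.01008937098704965 19093
off [-0.002, -0.032, 0.686] yaw 0.0002 rows 2
  -> [ 0.4694 -0.0678  0.0415] [178.16  -0.27 172.29]
```

Request:
{"op": "servo_tool", "data": {"rows": [{"offset": [0, -0.01, 0.35], "yaw": 0, "claw": 1}, {"offset": [-0.003, -0.02, 0.54], "yaw": 0, "claw": 1}, {"offset": [-0.003, -0.026, 0.64], "yaw": 0, "claw": 1}, {"offset": [-0.003, -0.026, 0.695], "yaw": 0, "claw": 1}, {"offset": [-0.003, -0.026, 0.695], "yaw": 0, "claw": 1}, {"offset": [-0.003, -0.026, 0.695], "yaw": 0, "claw": 0.15}, {"offset": [-0.003, -0.026, 0.695], "yaw": 0, "claw": 0.15}, {"offset": [-0.003, -0.026, 0.695], "yaw": 0, "claw": 0.15}]}}

```text
time: 34.83
ee_pos: [0.4696, -0.0682, 0.0412]
tcp_rot: [178.2, -0.2, 172.3]
wrist_force: [-0.1, -0.3, -0.4]
opening: 0.0724
grasp_force: 0.0
```

Request:
{"op": "servo_tool", "data": {"rows": [{"offset": [0, 0.01, -0.3], "yaw": 0, "claw": 0.15}, {"offset": [0, 0.026, -0.8], "yaw": 0, "claw": 0}, {"offset": [0, 0.03, -0.95], "yaw": 0, "claw": 0}, {"offset": [0, 0.03, -0.95], "yaw": 0, "claw": 0}]}}

```text
time: 35.33
ee_pos: [0.4704, -0.0683, 0.1368]
tcp_rot: [178.2, -0.1, 172.3]
wrist_force: [0.4, 0.5, -0.3]
opening: 0.0856
grasp_force: 0.0
```

Run:
```python
from st import *
state()
o,p,d=snap('wrist'); W=cloud('wrist',d,o)
for a in ((0.011,0.021),(0.024,0.034)):
  for r in rects(p,W,*a,amin=300,roi=(0.39,0.8,-0.15,0.12)): print(r)
plan([(0.4218,0.2465,0.13,96)])
```

```text
t 35.325 [ 0.4704 -0.0683  0.1368] [ 1.7817e+02 -1.2000e-01  1.7230e+02] F [ 0.4  0.5 -0.3] op 0.0856 0.0 q6 -1.6
(array([540., 180.]), array([504.2, 106.3]), 241, 58, 9.5, np.float64(0.0154), array([0.4883, 0.1077]))
(array([435., 143.]), array([438.8,  36.8]), 83, 34, -65.1, np.float64(0.0162), array([0.4427, 0.0272]))
(array([312., 143.]), array([429.8, -62.8]), 55, 2, 81.9, np.float64(0.017), array([ 0.4298, -0.0614]))
(array([333., 273.]), array([539.1, -58.6]), 56, 3, 84.6, np.float64(0.0168), array([ 0.5391, -0.0588]))
(array([464., 158.]), array([454.6,  44.6]), 77, 40, 87.1, np.float64(0.0275), array([0.4535, 0.0436]))
(array([312., 197.]), array([470. , -67.8]), 80, 57, -8.6, np.float64(0.0295), array([ 0.4673, -0.0674]))
(array([335., 282.]), array([539.7, -58.8]), 57, 3, 85.0, np.float64(0.0292), array([ 0.5397, -0.0591]))
off [0.224, 0.763, 0.039] yaw 0.106 rows 3
off [0.692, 0.971, 0.058] yaw 0.159 rows 4
off [0.536, 0.26, 0.029] yaw 0.0795 rows 2
off [0.584, 0.12, 0.03] yaw 0.0794 rows 2
  -> [0.4218 0.2465 0.13  ] [179.8   -1.83  96.  ]
```

Short pad 1 is placed within 1 mm. Next is the last short pad, at (0.422,0.2465).

Request:
{"op": "servo_tool", "data": {"rows": [{"offset": [0.11, 0.38, 0], "yaw": 0.053, "claw": 0}, {"offset": [0.224, 0.763, 0.039], "yaw": 0.106, "claw": 0}]}}

```text
time: 35.62
ee_pos: [0.4571, 0.0111, 0.1328]
tcp_rot: [178.4, -0.9, 152.8]
wrist_force: [0.1, 0.4, 0.0]
opening: 0.0857
grasp_force: 0.0
```

Request:
{"op": "servo_tool", "data": {"rows": [{"offset": [0.23, 0.32, 0], "yaw": 0.053, "claw": 0}, {"offset": [0.46, 0.65, 0.03], "yaw": 0.106, "claw": 0}, {"offset": [0.692, 0.971, 0.058], "yaw": 0.159, "claw": 0}]}}

```text
time: 36.0
ee_pos: [0.4388, 0.1296, 0.1307]
tcp_rot: [179.1, -1.6, 124.3]
wrist_force: [1.0, -0.4, -0.0]
opening: 0.0853
grasp_force: 0.0
```

Request:
{"op": "servo_tool", "data": {"rows": [{"offset": [0.27, 0.13, 0], "yaw": 0.04, "claw": 0}, {"offset": [0.536, 0.26, 0.03], "yaw": 0.0795, "claw": 0}]}}

```text
time: 36.25
ee_pos: [0.4299, 0.1883, 0.1297]
tcp_rot: [179.5, -1.7, 110.1]
wrist_force: [0.9, -1.7, 0.5]
opening: 0.0853
grasp_force: 0.0
```

Request:
{"op": "servo_tool", "data": {"rows": [{"offset": [0.29, 0.06, 0.05], "yaw": 0.04, "claw": 0}, {"offset": [0.584, 0.12, 0.1], "yaw": 0.0795, "claw": 0}, {"offset": [0.584, 0.12, 0.1], "yaw": 0.0795, "claw": 0}, {"offset": [0.584, 0.12, 0.1], "yaw": 0.0795, "claw": 0}, {"offset": [0.584, 0.12, 0.1], "yaw": 0.0795, "claw": 0}]}}

```text
time: 36.88
ee_pos: [0.4219, 0.2459, 0.1231]
tcp_rot: [179.8, -1.8, 96.0]
wrist_force: [-0.2, -0.4, 0.6]
opening: 0.0852
grasp_force: 0.0
```

Run:
```python
from look import *
plan([(0.4218,0.2463,0.023,96)])
```

```text
t 36.875 [0.4219 0.2459 0.1231] [179.82  -1.82  95.99] F [-0.2 -0.4  0.6] op 0.0852 0.0 q6 113.4
(array([314., 200.]), array([421.4, 246.6]), 80, 57, -83.7, np.float64(0.0133), array([0.4211, 0.2491]))
off [-0.014, -0.002, 0.501] yaw -0.0001 rows 2
off [-0.014, -0.003, 0.501] yaw -0.0001 rows 2
  -> [0.4218 0.2463 0.023 ] [179.8   -1.82  96.  ]
```

Request:
{"op": "servo_tool", "data": {"rows": [{"offset": [-0.014, 0, 0.5], "yaw": 0, "claw": 0}, {"offset": [-0.025, -0.004, 0.88], "yaw": 0, "claw": 0}, {"offset": [-0.028, -0.006, 0.995], "yaw": 0, "claw": 0.2}, {"offset": [-0.028, -0.006, 0.995], "yaw": 0, "claw": 1}, {"offset": [-0.028, -0.006, 0.995], "yaw": 0, "claw": 1}, {"offset": [-0.028, -0.006, 0.995], "yaw": 0, "claw": 1}, {"offset": [-0.028, -0.006, 0.995], "yaw": 0, "claw": 1}]}}

```text
time: 37.8
ee_pos: [0.4219, 0.2473, 0.0246]
tcp_rot: [179.7, -1.9, 96.0]
wrist_force: [-0.0, -0.6, -0.8]
opening: 0.0537
grasp_force: 62.9
```

Request:
{"op": "servo_tool", "data": {"rows": [{"offset": [0.01, 0, -0.3], "yaw": 0, "claw": 1}, {"offset": [0.025, 0, -0.9], "yaw": 0, "claw": 1}, {"offset": [0.03, 0, -1.0], "yaw": 0, "claw": 1}, {"offset": [0.03, 0, -1.0], "yaw": 0, "claw": 1}]}}

```text
time: 38.3
ee_pos: [0.4216, 0.2471, 0.1245]
tcp_rot: [179.7, -1.9, 96.0]
wrist_force: [0.3, 0.0, -0.4]
opening: 0.0537
grasp_force: 63.3
```

Run:
```python
from st import *
state(); held(None)
plan([(0.4695,-0.0678,0.11,172.2)])
```

```text
t 38.3 [0.4216 0.2471 0.1245] [179.71  -1.87  95.99] F [ 0.3  0.  -0.4] op 0.0537 63.3 q6 113.5
held x [-0.03963682  0.03958161] z 0.010826229281856573 18916
off [-0.795, 0.038, 0.008] yaw -0.1059 rows 3
off [-0.764, -0.223, 0.008] yaw -0.1058 rows 3
off [-0.65, -0.461, 0.008] yaw -0.1058 rows 3
off [-0.464, -0.647, 0.007] yaw -0.1059 rows 3
  -> [ 0.4695 -0.0678  0.11  ] [178.19  -0.26 172.2 ]
```

Request:
{"op": "servo_tool", "data": {"rows": [{"offset": [-0.4, 0.02, 0], "yaw": -0.053, "claw": 1}, {"offset": [-0.795, 0.038, 0.008], "yaw": -0.1059, "claw": 1}]}}

```text
time: 38.6
ee_pos: [0.4325, 0.1673, 0.1185]
tcp_rot: [179.4, -1.7, 115.4]
wrist_force: [-0.3, -0.3, -0.7]
opening: 0.0535
grasp_force: 63.3
```

Request:
{"op": "servo_tool", "data": {"rows": [{"offset": [-0.38, -0.11, 0], "yaw": -0.053, "claw": 1}, {"offset": [-0.764, -0.223, 0.008], "yaw": -0.1058, "claw": 1}]}}

```text
time: 38.85
ee_pos: [0.4447, 0.0883, 0.1153]
tcp_rot: [178.8, -1.4, 134.4]
wrist_force: [1.1, 0.6, -0.7]
opening: 0.0541
grasp_force: 63.3
```

Request:
{"op": "servo_tool", "data": {"rows": [{"offset": [-0.32, -0.23, 0], "yaw": -0.053, "claw": 1}, {"offset": [-0.65, -0.461, 0.008], "yaw": -0.1058, "claw": 1}]}}

```text
time: 39.1
ee_pos: [0.4567, 0.0097, 0.112]
tcp_rot: [178.4, -0.9, 153.5]
wrist_force: [-0.0, 0.8, -0.0]
opening: 0.0537
grasp_force: 63.3
```

Request:
{"op": "servo_tool", "data": {"rows": [{"offset": [-0.23, -0.32, 0], "yaw": -0.053, "claw": 1}, {"offset": [-0.464, -0.647, 0.007], "yaw": -0.1059, "claw": 1}, {"offset": [-0.464, -0.647, 0.007], "yaw": -0.1059, "claw": 1}, {"offset": [-0.464, -0.647, 0.007], "yaw": -0.1059, "claw": 1}, {"offset": [-0.464, -0.647, 0.007], "yaw": -0.1059, "claw": 1}]}}

```text
time: 39.72
ee_pos: [0.4694, -0.0669, 0.1102]
tcp_rot: [178.2, -0.3, 172.2]
wrist_force: [-1.7, 0.5, -0.6]
opening: 0.0537
grasp_force: 63.3
```

Run:
```python
from st import *
state(); held(None)
plan([(0.4694,-0.0678,0.0535,172.2)])
```

```text
t 39.725 [ 0.4694 -0.0669  0.1102] [178.16  -0.29 172.19] F [-1.7  0.5 -0.6] op 0.0537 63.3 q6 -1.3
held x [-0.03900527  0.040268  ] z 0.010670799098157338 18936
off [-0.003, -0.028, 0.568] yaw 0.0001 rows 2
  -> [ 0.4694 -0.0678  0.0535] [178.17  -0.27 172.2 ]
```

Request:
{"op": "servo_tool", "data": {"rows": [{"offset": [0, -0.01, 0.25], "yaw": 0, "claw": 1}, {"offset": [-0.003, -0.02, 0.42], "yaw": 0, "claw": 1}, {"offset": [-0.003, -0.024, 0.52], "yaw": 0, "claw": 1}, {"offset": [-0.003, -0.024, 0.575], "yaw": 0, "claw": 1}, {"offset": [-0.003, -0.024, 0.575], "yaw": 0, "claw": 1}, {"offset": [-0.003, -0.024, 0.575], "yaw": 0, "claw": 0.15}, {"offset": [-0.003, -0.024, 0.575], "yaw": 0, "claw": 0.15}, {"offset": [-0.003, -0.024, 0.575], "yaw": 0, "claw": 0.15}]}}

```text
time: 40.78
ee_pos: [0.4698, -0.0683, 0.0533]
tcp_rot: [178.2, -0.2, 172.2]
wrist_force: [-0.1, 0.6, -1.0]
opening: 0.0724
grasp_force: 0.0
```

Request:
{"op": "servo_tool", "data": {"rows": [{"offset": [0, 0.01, -0.3], "yaw": 0, "claw": 0.15}, {"offset": [0, 0.026, -0.8], "yaw": 0, "claw": 0}, {"offset": [0, 0.03, -0.9], "yaw": 0, "claw": 0}, {"offset": [0, 0.03, -0.9], "yaw": 0, "claw": 0}]}}

```text
time: 41.28
ee_pos: [0.4704, -0.0683, 0.1435]
tcp_rot: [178.2, -0.2, 172.2]
wrist_force: [-0.1, -1.4, -0.4]
opening: 0.0856
grasp_force: 0.0
```

Run:
```python
from st import *
state()
o,p,d=snap('wrist'); W=cloud('wrist',d,o)
for a in ((0.022,0.032),(0.036,0.046)):
  for r in rects(p,W,*a,amin=300,roi=(0.39,0.8,-0.15,0.12)): print(r)
plan([(0.455,0.0446,0.11,87.2)])
```

```text
t 41.275 [ 0.4704 -0.0683  0.1435] [ 1.7817e+02 -1.7000e-01  1.7219e+02] F [-0.1 -1.4 -0.4] op 0.0856 0.0 q6 -1.5
(array([544., 180.]), array([508.3, 109.5]), 237, 22, 0.4, np.float64(0.0231), array([0.4892, 0.1105]))
(array([459., 155.]), array([454.6,  44.4]), 76, 41, 87.3, np.float64(0.0274), array([0.4534, 0.0434]))
(array([260., 209.]), array([475.7, -93.1]), 81, 54, -9.2, np.float64(0.0294), array([ 0.4731, -0.1072]))
(array([334., 277.]), array([539.9, -58.6]), 56, 3, 84.3, np.float64(0.0274), array([ 0.5396, -0.0588]))
(array([311., 200.]), array([470. , -67.8]), 81, 57, -8.0, np.float64(0.0414), array([ 0.4673, -0.0675]))
(array([334., 287.]), array([539.9, -59.2]), 56, 4, 85.9, np.float64(0.0413), array([ 0.5399, -0.0599]))
off [0.149, 0.543, 0.18] yaw 0.2361 rows 5
off [0.477, 0.299, 0.181] yaw 0.2361 rows 5
  -> [0.455  0.0446 0.11  ] [-179.89   -1.85   87.19]
```

A surface at z=29 mm beside the short pile suggests the middle short pad was knocked aside. I'll take a closer look.

Run:
```python
from st import *
o,p,d=snap('wrist','w4.png'); W=cloud('wrist',d,o)
for u,v in ((260,209),(290,200),(250,170),(250,240),(230,209)): print(u,v,W[v,u].round(4))
```

```text
260 209 [ 0.4712 -0.1065  0.0292]
290 200 [ 0.4635 -0.0823  0.0411]
250 170 [ 0.4409 -0.108   0.0292]
250 240 [ 0.4949 -0.1188  0.0293]
230 209 [ 0.4758 -0.1351  0.0055]
```

View pics/w4.png

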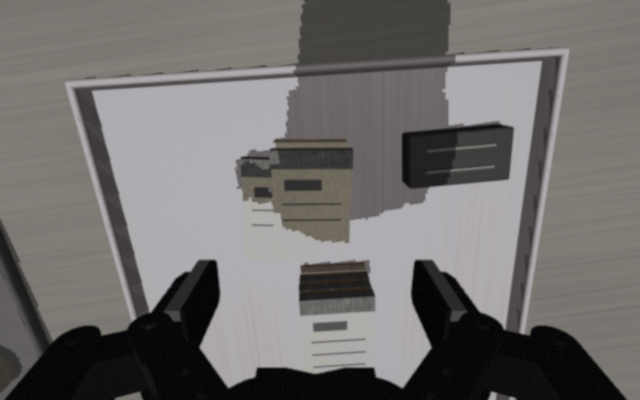

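The middle short pad has been knocked about 25 mm toward −y, shown by its strip at (255,205) left of the top pad at (312,195). I'll lift off the top pad, park it on the free pan floor, re-seat the middle one and restack.

Request:
{"op": "servo_tool", "data": {"rows": [{"offset": [0, -0.015, 0.45], "yaw": 0, "claw": 0}, {"offset": [0, -0.025, 0.75], "yaw": 0, "claw": 0}, {"offset": [0, -0.03, 0.9], "yaw": 0, "claw": 0.2}, {"offset": [0, -0.03, 0.9], "yaw": 0, "claw": 1}, {"offset": [0, -0.03, 0.9], "yaw": 0, "claw": 1}, {"offset": [0, -0.03, 0.9], "yaw": 0, "claw": 1}, {"offset": [0, -0.03, 0.9], "yaw": 0, "claw": 1}]}}

```text
time: 42.25
ee_pos: [0.4701, -0.0683, 0.0538]
tcp_rot: [178.2, -0.2, 172.2]
wrist_force: [-1.0, 0.3, -0.3]
opening: 0.0537
grasp_force: 62.9
```

Request:
{"op": "servo_tool", "data": {"rows": [{"offset": [0, 0.01, -0.2], "yaw": 0, "claw": 1}, {"offset": [0, 0.02, -0.6], "yaw": 0, "claw": 1}, {"offset": [0, 0.02, -0.6], "yaw": 0, "claw": 1}, {"offset": [0, 0.02, -0.6], "yaw": 0, "claw": 1}]}}

```text
time: 42.75
ee_pos: [0.4699, -0.0682, 0.113]
tcp_rot: [178.2, -0.2, 172.2]
wrist_force: [0.1, 0.8, -0.5]
opening: 0.0539
grasp_force: 63.1
```

Run:
```python
from st import *
state(); held(None)
o,p,d=snap('wrist'); W=cloud('wrist',d,o)
for a in ((0.011,0.021),(0.022,0.034),):
  for r in rects(p,W,*a,amin=300,roi=(0.39,0.53,-0.18,0.12)): print(r)
plan([(0.61,0.036,0.11,175),(0.61,0.036,0.031,175)])
```

```text
t 42.75 [ 0.4699 -0.0682  0.113 ] [178.17  -0.22 172.19] F [ 0.1  0.8 -0.5] op 0.0539 63.1 q6 -1.5
held x [-0.04112233  0.03838043] z 0.010226170645107516 18714
(array([570., 143.]), array([452.5, 108.3]), 147, 52, 17.2, np.float64(0.0154), array([0.4516, 0.11  ]))
(array([448., 150.]), array([438.7,  36.7]), 84, 34, -65.3, np.float64(0.0162), array([0.4426, 0.0271]))
(array([318., 163.]), array([440.9, -64.1]), 55, 25, 82.0, np.float64(0.0174), array([ 0.4381, -0.0594]))
(array([584., 137.]), array([458.1, 112.7]), 141, 32, 7.5, np.float64(0.023), array([0.4474, 0.1124]))
(array([480., 166.]), array([454.6,  44.4]), 77, 41, 87.1, np.float64(0.0275), array([0.4532, 0.0432]))
(array([263., 192.]), array([466.3, -90.3]), 61, 57, -9.5, np.float64(0.0294), array([ 0.45  , -0.0968]))
off [-0.626, 0.611, 0.027] yaw -0.0078 rows 2
off [-0.64, 0.595, 0.028] yaw -0.0078 rows 2
  -> [0.61  0.036 0.11 ] [178.16  -0.22 175.  ]
off [-0.003, -0.026, 0.789] yaw 0.0 rows 2
  -> [0.61  0.036 0.031] [178.16  -0.22 175.  ]
```

Request:
{"op": "servo_tool", "data": {"rows": [{"offset": [-0.31, 0.3, 0], "yaw": -0.004, "claw": 1}, {"offset": [-0.626, 0.611, 0], "yaw": -0.0078, "claw": 1}, {"offset": [-0.626, 0.611, 0], "yaw": -0.0078, "claw": 1}]}}

```text
time: 43.22
ee_pos: [0.5412, -0.0147, 0.1133]
tcp_rot: [178.2, -0.3, 173.7]
wrist_force: [-0.6, -1.5, -1.1]
opening: 0.0539
grasp_force: 63.2
```

Request:
{"op": "servo_tool", "data": {"rows": [{"offset": [-0.32, 0.3, 0.01], "yaw": -0.004, "claw": 1}, {"offset": [-0.64, 0.595, 0.028], "yaw": -0.0078, "claw": 1}, {"offset": [-0.64, 0.595, 0.028], "yaw": -0.0078, "claw": 1}, {"offset": [-0.64, 0.595, 0.028], "yaw": -0.0078, "claw": 1}]}}

```text
time: 43.72
ee_pos: [0.6096, 0.0354, 0.1129]
tcp_rot: [178.2, -0.3, 175.0]
wrist_force: [-0.5, -1.0, -0.5]
opening: 0.054
grasp_force: 63.2
```

Request:
{"op": "servo_tool", "data": {"rows": [{"offset": [0, -0.01, 0.4], "yaw": 0, "claw": 1}, {"offset": [0, -0.02, 0.65], "yaw": 0, "claw": 1}, {"offset": [0, -0.026, 0.77], "yaw": 0, "claw": 1}, {"offset": [0, -0.027, 0.83], "yaw": 0, "claw": 1}, {"offset": [0, -0.027, 0.83], "yaw": 0, "claw": 1}, {"offset": [0, -0.027, 0.83], "yaw": 0, "claw": 0.15}, {"offset": [0, -0.027, 0.83], "yaw": 0, "claw": 0.15}, {"offset": [0, -0.027, 0.83], "yaw": 0, "claw": 0.15}]}}

```text
time: 44.72
ee_pos: [0.6105, 0.0358, 0.0312]
tcp_rot: [178.2, -0.1, 175.0]
wrist_force: [-0.4, -0.2, 0.8]
opening: 0.0724
grasp_force: 0.0
```

Request:
{"op": "servo_tool", "data": {"rows": [{"offset": [0, 0.01, -0.3], "yaw": 0, "claw": 0.15}, {"offset": [0, 0.026, -0.8], "yaw": 0, "claw": 0}, {"offset": [0, 0.03, -0.95], "yaw": 0, "claw": 0}, {"offset": [0, 0.03, -0.95], "yaw": 0, "claw": 0}]}}

```text
time: 45.22
ee_pos: [0.6111, 0.0358, 0.1268]
tcp_rot: [178.1, -0.0, 175.0]
wrist_force: [-0.1, 1.4, 0.0]
opening: 0.0852
grasp_force: 0.0
```

Run:
```python
from st import *
state()
o,p,d=snap('wrist'); W=cloud('wrist',d,o)
for a in ((0.011,0.021),(0.022,0.034),(0.048,0.058)):
  for r in rects(p,W,*a,amin=300,roi=(0.39,0.75,-0.18,0.095)): print(r)
plan([(0.472,-0.092,0.13,171)])
```

```text
t 45.225 [0.6111 0.0358 0.1268] [ 1.7814e+02 -2.0000e-02  1.7500e+02] F [-0.1  1.4  0. ] op 0.0852 0.0 q6 7.6
(array([147.,  34.]), array([497.1, -55.8]), 51, 26, -9.3, np.float64(0.0173), array([ 0.4923, -0.0552]))
(array([194., 164.]), array([586.5, -40.5]), 126, 50, 20.9, np.float64(0.0169), array([ 0.5776, -0.0429]))
(array([311., 199.]), array([612.6,  36. ]), 80, 57, -5.0, np.float64(0.0175), array([0.6098, 0.036 ]))
(array([390., 309.]), array([712.3,  92.6]), 74, 2, -4.4, np.float64(0.0151), array([0.7138, 0.0926]))
(array([73., 39.]), array([492.5, -95.4]), 57, 47, 80.6, np.float64(0.0292), array([ 0.4937, -0.0933]))
(array([194., 173.]), array([582.4, -41. ]), 119, 50, 22.7, np.float64(0.0286), array([ 0.5812, -0.0398]))
(array([145., 201.]), array([600. , -64.3]), 120, 58, -4.9, np.float64(0.0534), array([ 0.5901, -0.0638]))
off [0.634, -0.696, -0.045] yaw 0.0111 rows 3
off [0.609, -0.717, -0.044] yaw 0.0111 rows 3
  -> [ 0.472 -0.092  0.13 ] [178.18  -0.29 171.01]
```

Request:
{"op": "servo_tool", "data": {"rows": [{"offset": [0.3, -0.35, 0], "yaw": 0.005, "claw": 0}, {"offset": [0.62, -0.7, -0.02], "yaw": 0.0111, "claw": 0}]}}

```text
time: 45.52
ee_pos: [0.5409, -0.029, 0.123]
tcp_rot: [178.2, -0.4, 173.0]
wrist_force: [0.5, -0.3, -0.5]
opening: 0.0856
grasp_force: 0.0
```

Request:
{"op": "servo_tool", "data": {"rows": [{"offset": [0.3, -0.35, 0], "yaw": 0.005, "claw": 0}, {"offset": [0.58, -0.717, -0.02], "yaw": 0.0111, "claw": 0}, {"offset": [0.58, -0.717, -0.02], "yaw": 0.0111, "claw": 0}, {"offset": [0.58, -0.717, -0.02], "yaw": 0.0111, "claw": 0}, {"offset": [0.58, -0.717, -0.02], "yaw": 0.0111, "claw": 0}]}}

```text
time: 46.15
ee_pos: [0.4766, -0.0921, 0.1249]
tcp_rot: [178.2, -0.3, 171.1]
wrist_force: [0.6, -0.2, -0.2]
opening: 0.0851
grasp_force: 0.0
```

Run:
```python
from st import *
state()
o,p,d=snap('wrist'); W=cloud('wrist',d,o)
for a in ((0.011,0.021),(0.022,0.034)):
  for r in rects(p,W,*a,amin=300,roi=(0.39,0.53,-0.18,0.0)): print(r)
plan([(0.4755,-0.0925,0.0415,170.6)])
```

```text
t 46.15 [ 0.4766 -0.0921  0.1249] [178.17  -0.33 171.06] F [ 0.6 -0.2 -0.2] op 0.0851 0.0 q6 -3.0
(array([358., 174.]), array([468.7, -67.3]), 81, 55, -6.9, np.float64(0.0174), array([ 0.4612, -0.0558]))
(array([311., 203.]), array([476. , -92.5]), 81, 57, -10.5, np.float64(0.0295), array([ 0.473 , -0.0919]))
off [0.007, -0.033, 0.835] yaw 0.0026 rows 2
  -> [ 0.4755 -0.0925  0.0415] [178.17  -0.34 170.61]
```

Request:
{"op": "servo_tool", "data": {"rows": [{"offset": [0.004, -0.015, 0.45], "yaw": 0.0026, "claw": 0}, {"offset": [0.006, -0.025, 0.72], "yaw": 0.0026, "claw": 0}, {"offset": [0.007, -0.03, 0.84], "yaw": 0.0026, "claw": 0.2}, {"offset": [0.007, -0.03, 0.84], "yaw": 0.0026, "claw": 1}, {"offset": [0.007, -0.03, 0.84], "yaw": 0.0026, "claw": 1}, {"offset": [0.007, -0.03, 0.84], "yaw": 0.0026, "claw": 1}, {"offset": [0.007, -0.03, 0.84], "yaw": 0.0026, "claw": 1}]}}

```text
time: 47.08
ee_pos: [0.4755, -0.093, 0.0421]
tcp_rot: [178.2, -0.2, 170.5]
wrist_force: [-0.1, 0.1, -1.0]
opening: 0.0541
grasp_force: 62.8
```

Request:
{"op": "servo_tool", "data": {"rows": [{"offset": [0, 0, -0.2], "yaw": 0, "claw": 1}, {"offset": [0, 0.01, -0.4], "yaw": 0, "claw": 1}, {"offset": [0, 0.01, -0.4], "yaw": 0, "claw": 1}, {"offset": [0.05, 0.12, -0.4], "yaw": -0.005, "claw": 1}, {"offset": [0.104, 0.245, -0.4], "yaw": -0.01, "claw": 1}, {"offset": [0.104, 0.245, -0.4], "yaw": -0.01, "claw": 1}, {"offset": [0.104, 0.245, -0.4], "yaw": -0.01, "claw": 1}]}}

```text
time: 47.95
ee_pos: [0.4689, -0.0681, 0.0822]
tcp_rot: [178.2, -0.2, 172.4]
wrist_force: [-0.2, 0.7, -0.3]
opening: 0.0538
grasp_force: 63.0
```

Run:
```python
from st import *
state(); held(None)
plan([(0.4692,-0.0676,0.0425,172.4)])
```

```text
t 47.95 [ 0.4689 -0.0681  0.0822] [178.18  -0.24 172.37] F [-0.2  0.7 -0.3] op 0.0538 63.0 q6 -1.6
held x [-0.0405833  0.039025 ] z 0.011754911303260868 18379
off [-0.003, -0.006, 0.397] yaw -0.0003 rows 1
  -> [ 0.4692 -0.0676  0.0425] [178.18  -0.23 172.41]
```

Lower and release, back off, then return for the parked pad at (0.6105,0.036).

Request:
{"op": "servo_tool", "data": {"rows": [{"offset": [-0.003, -0.006, 0.2], "yaw": 0, "claw": 1}, {"offset": [-0.003, -0.006, 0.33], "yaw": 0, "claw": 1}, {"offset": [-0.003, -0.006, 0.41], "yaw": 0, "claw": 1}, {"offset": [-0.003, -0.006, 0.41], "yaw": 0, "claw": 1}, {"offset": [-0.003, -0.006, 0.41], "yaw": 0, "claw": 0.15}, {"offset": [-0.003, -0.006, 0.41], "yaw": 0, "claw": 0.15}, {"offset": [-0.003, -0.006, 0.41], "yaw": 0, "claw": 0.15}]}}

```text
time: 48.88
ee_pos: [0.4692, -0.0676, 0.0414]
tcp_rot: [178.2, -0.2, 172.3]
wrist_force: [-0.0, 0.1, -0.7]
opening: 0.0726
grasp_force: 0.0
```

Request:
{"op": "servo_tool", "data": {"rows": [{"offset": [0, 0.01, -0.3], "yaw": 0, "claw": 0.15}, {"offset": [0, 0.026, -0.8], "yaw": 0, "claw": 0}, {"offset": [0, 0.03, -0.9], "yaw": 0, "claw": 0}, {"offset": [0, 0.03, -0.9], "yaw": 0, "claw": 0}]}}

```text
time: 49.38
ee_pos: [0.4699, -0.0676, 0.1317]
tcp_rot: [178.2, -0.2, 172.3]
wrist_force: [0.1, -0.5, -1.1]
opening: 0.0852
grasp_force: 0.0
```

Run:
```python
from st import *
state()
o,p,d=snap('wrist'); W=cloud('wrist',d,o)
for a in ((0.011,0.021),(0.022,0.034)):
  for r in rects(p,W,*a,amin=300,roi=(0.39,0.53,-0.18,0.08)): print(r)
plan([(0.611,0.0358,0.12,175)])
```

```text
t 49.375 [ 0.4699 -0.0676  0.1317] [ 1.7817e+02 -1.7000e-01  1.7234e+02] F [ 0.1 -0.5 -1.1] op 0.0852 0.0 q6 -1.5
(array([436., 145.]), array([438.8,  35.2]), 81, 34, -64.1, np.float64(0.0161), array([0.4426, 0.0269]))
(array([312., 145.]), array([430. , -61.9]), 57, 3, 81.6, np.float64(0.0171), array([ 0.43  , -0.0614]))
(array([464., 160.]), array([454.5,  43.5]), 75, 40, 87.5, np.float64(0.0275), array([0.4533, 0.0425]))
(array([311., 201.]), array([470.7, -67.5]), 80, 57, -8.4, np.float64(0.0295), array([ 0.4676, -0.0673]))
off [-0.633, 0.605, 0.069] yaw -0.0074 rows 2
off [-0.647, 0.589, 0.07] yaw -0.0074 rows 2
  -> [0.611  0.0358 0.12  ] [178.16  -0.18 175.  ]
```

Request:
{"op": "servo_tool", "data": {"rows": [{"offset": [-0.31, 0.3, 0], "yaw": -0.004, "claw": 0}, {"offset": [-0.633, 0.605, 0], "yaw": -0.0074, "claw": 0}]}}

```text
time: 49.68
ee_pos: [0.5405, -0.0156, 0.1315]
tcp_rot: [178.2, -0.3, 173.6]
wrist_force: [0.6, -0.2, 0.5]
opening: 0.0851
grasp_force: 0.0
```

Request:
{"op": "servo_tool", "data": {"rows": [{"offset": [-0.33, 0.3, 0], "yaw": -0.004, "claw": 0}, {"offset": [-0.657, 0.589, 0.05], "yaw": -0.0074, "claw": 0}, {"offset": [-0.657, 0.589, 0.05], "yaw": -0.0074, "claw": 0}, {"offset": [-0.657, 0.589, 0.05], "yaw": -0.0074, "claw": 0}, {"offset": [-0.657, 0.589, 0.05], "yaw": -0.0074, "claw": 0}]}}

```text
time: 50.3
ee_pos: [0.6114, 0.0347, 0.1296]
tcp_rot: [178.2, -0.2, 175.0]
wrist_force: [0.6, 0.8, 0.3]
opening: 0.0855
grasp_force: 0.0
```

Run:
```python
from st import *
state()
o,p,d=snap('wrist'); W=cloud('wrist',d,o)
for a in ((0.011,0.021),):
  for r in rects(p,W,*a,amin=300,roi=(0.5,0.7,-0.01,0.09)): print(r)
plan([(0.612,0.036,0.027,175)])
```

```text
t 50.3 [0.6114 0.0347 0.1296] [178.17  -0.18 174.96] F [0.6 0.8 0.3] op 0.0855 0.0 q6 7.5
(array([312., 197.]), array([612.5,  36. ]), 80, 57, -5.0, np.float64(0.0175), array([0.6098, 0.036 ]))
off [-0.003, -0.01, 0.515] yaw -0.0001 rows 2
off [-0.003, -0.01, 0.514] yaw -0.0002 rows 2
  -> [0.612 0.036 0.027] [ 1.7816e+02 -1.4000e-01  1.7500e+02]
```

Request:
{"op": "servo_tool", "data": {"rows": [{"offset": [-0.004, -0.01, 0.5], "yaw": 0, "claw": 0}, {"offset": [-0.006, -0.018, 0.88], "yaw": 0, "claw": 0}, {"offset": [-0.006, -0.02, 1.0], "yaw": 0, "claw": 0}]}}

```text
time: 50.72
ee_pos: [0.6109, 0.036, 0.0278]
tcp_rot: [178.2, -0.3, 175.0]
wrist_force: [-0.6, -0.1, 0.4]
opening: 0.0855
grasp_force: 0.0
```

Request:
{"op": "servo_tool", "data": {"rows": [{"offset": [0, 0, 0.02], "yaw": 0, "claw": 0.2}, {"offset": [0, 0, 0.02], "yaw": 0, "claw": 1}, {"offset": [0, 0, 0.02], "yaw": 0, "claw": 1}, {"offset": [0, 0, 0.02], "yaw": 0, "claw": 1}, {"offset": [0, 0, 0.02], "yaw": 0, "claw": 1}]}}

```text
time: 51.35
ee_pos: [0.6139, 0.0365, 0.0302]
tcp_rot: [178.1, 0.1, 175.0]
wrist_force: [-0.6, -0.6, 6.5]
opening: 0.0531
grasp_force: 63.7
```

Request:
{"op": "servo_tool", "data": {"rows": [{"offset": [0, 0.01, -0.3], "yaw": 0, "claw": 1}, {"offset": [0, 0.026, -0.85], "yaw": 0, "claw": 1}, {"offset": [0, 0.026, -0.85], "yaw": 0, "claw": 1}, {"offset": [0, 0.026, -0.85], "yaw": 0, "claw": 1}]}}

```text
time: 51.85
ee_pos: [0.6131, 0.0365, 0.1133]
tcp_rot: [178.2, -0.1, 175.0]
wrist_force: [-0.4, 0.2, -1.4]
opening: 0.0539
grasp_force: 63.0
```

Run:
```python
from st import *
state();held(None)
plan([(0.4695,-0.0677,0.11,172.3)])
```

```text
t 51.85 [0.6131 0.0365 0.1133] [ 1.7815e+02 -8.0000e-02  1.7500e+02] F [-0.4  0.2 -1.4] op 0.0539 63.0 q6 7.6
held x [-0.03852995  0.04094862] z 0.012753331904936702 18252
off [0.667, -0.581, -0.005] yaw 0.0075 rows 2
off [0.654, -0.597, -0.005] yaw 0.0075 rows 2
  -> [ 0.4695 -0.0677  0.11  ] [178.18  -0.26 172.3 ]
```

Request:
{"op": "servo_tool", "data": {"rows": [{"offset": [0.33, -0.29, 0], "yaw": 0.004, "claw": 1}, {"offset": [0.667, -0.581, -0.005], "yaw": 0.0075, "claw": 1}]}}

```text
time: 52.15
ee_pos: [0.5397, -0.0159, 0.1097]
tcp_rot: [178.2, -0.3, 173.7]
wrist_force: [0.1, -0.1, -0.3]
opening: 0.0532
grasp_force: 63.1
```

Request:
{"op": "servo_tool", "data": {"rows": [{"offset": [0.32, -0.3, 0], "yaw": 0.004, "claw": 1}, {"offset": [0.644, -0.597, -0.005], "yaw": 0.0075, "claw": 1}, {"offset": [0.644, -0.597, -0.005], "yaw": 0.0075, "claw": 1}, {"offset": [0.644, -0.597, -0.005], "yaw": 0.0075, "claw": 1}, {"offset": [0.644, -0.597, -0.005], "yaw": 0.0075, "claw": 1}]}}

```text
time: 52.78
ee_pos: [0.4712, -0.0673, 0.11]
tcp_rot: [178.2, -0.3, 172.3]
wrist_force: [-0.6, 0.9, 0.4]
opening: 0.0534
grasp_force: 63.1
```

Run:
```python
from st import *
state();held(None)
o,p,d=snap('wrist'); W=cloud('wrist',d,o)
for r in rects(p,W,0.022,0.034,amin=200,roi=(0.39,0.53,-0.18,0.08)): print(r)
plan([(0.4702,-0.0677,0.0545,172.3)])
```

```text
t 52.775 [ 0.4712 -0.0673  0.11  ] [178.16  -0.27 172.35] F [-0.6  0.9  0.4] op 0.0534 63.1 q6 -1.5
held x [-0.03847989  0.04090582] z 0.012684475328450642 18257
(array([479., 165.]), array([454.6,  43.4]), 75, 41, 87.0, np.float64(0.0274), array([0.4532, 0.0425]))
(array([311., 166.]), array([438.8, -62.9]), 57, 16, 81.6, np.float64(0.0294), array([ 0.4378, -0.0632]))
off [0.006, -0.023, 0.555] yaw 0.0003 rows 2
  -> [ 0.4702 -0.0677  0.0545] [178.16  -0.27 172.31]
```

Request:
{"op": "servo_tool", "data": {"rows": [{"offset": [0.003, -0.01, 0.25], "yaw": 0, "claw": 1}, {"offset": [0.006, -0.02, 0.42], "yaw": 0, "claw": 1}, {"offset": [0.006, -0.023, 0.51], "yaw": 0, "claw": 1}, {"offset": [0.006, -0.023, 0.565], "yaw": 0, "claw": 1}, {"offset": [0.006, -0.023, 0.565], "yaw": 0, "claw": 1}, {"offset": [0.006, -0.023, 0.565], "yaw": 0, "claw": 0.15}, {"offset": [0.006, -0.023, 0.565], "yaw": 0, "claw": 0.15}, {"offset": [0.006, -0.023, 0.565], "yaw": 0, "claw": 0.15}]}}

```text
time: 53.88
ee_pos: [0.4699, -0.0682, 0.0539]
tcp_rot: [178.2, -0.2, 172.3]
wrist_force: [-0.2, 0.9, 0.8]
opening: 0.0727
grasp_force: 0.0
```

Request:
{"op": "servo_tool", "data": {"rows": [{"offset": [0, 0.01, -0.3], "yaw": 0, "claw": 0.15}, {"offset": [0, 0.026, -0.8], "yaw": 0, "claw": 0}, {"offset": [0, 0.03, -0.9], "yaw": 0, "claw": 0}, {"offset": [0, 0.03, -0.9], "yaw": 0, "claw": 0}]}}

```text
time: 54.38
ee_pos: [0.4705, -0.0681, 0.1442]
tcp_rot: [178.2, -0.2, 172.3]
wrist_force: [-0.5, 0.4, -0.3]
opening: 0.0855
grasp_force: 0.0
```

Run:
```python
from st import *
state()
o,p,d=snap('wrist'); W=cloud('wrist',d,o)
for a in ((0.011,0.021),(0.022,0.032),(0.036,0.046)):
  for r in rects(p,W,*a,amin=300,roi=(0.39,0.8,-0.15,0.09)): print(r)
plan([(0.4548,0.0437,0.11,87.2)])
```

```text
t 54.375 [ 0.4705 -0.0681  0.1442] [ 1.7817e+02 -1.7000e-01  1.7230e+02] F [-0.5  0.4 -0.3] op 0.0855 0.0 q6 -1.5
(array([430., 142.]), array([438.7,  36.8]), 83, 33, -65.5, np.float64(0.0162), array([0.4427, 0.0266]))
(array([313., 142.]), array([430.1, -62. ]), 56, 3, 81.5, np.float64(0.0172), array([ 0.4302, -0.0609]))
(array([333., 268.]), array([539. , -58.5]), 56, 3, 84.3, np.float64(0.0169), array([ 0.539 , -0.0588]))
(array([459., 155.]), array([454.6,  44.4]), 76, 40, 87.2, np.float64(0.0275), array([0.4534, 0.0434]))
(array([334., 276.]), array([539.7, -58.9]), 57, 2, 84.2, np.float64(0.0276), array([ 0.5396, -0.0588]))
(array([311., 198.]), array([469.2, -68.1]), 80, 57, -8.3, np.float64(0.0415), array([ 0.4666, -0.0674]))
(array([335., 286.]), array([540., -59.]), 56, 3, 84.8, np.float64(0.0412), array([ 0.5399, -0.0592]))
off [0.149, 0.538, 0.183] yaw 0.2364 rows 5
off [0.474, 0.295, 0.184] yaw 0.2364 rows 5
  -> [0.4548 0.0437 0.11  ] [-179.89   -1.85   87.19]
```

The short pile is square again. Now the weight.

Request:
{"op": "servo_tool", "data": {"rows": [{"offset": [0.03, 0.11, 0], "yaw": 0.05, "claw": 0}, {"offset": [0.06, 0.22, 0], "yaw": 0.1, "claw": 0}, {"offset": [0.09, 0.33, 0], "yaw": 0.15, "claw": 0}, {"offset": [0.12, 0.44, 0], "yaw": 0.2, "claw": 0}, {"offset": [0.149, 0.538, 0.1], "yaw": 0.2364, "claw": 0}]}}

```text
time: 55.05
ee_pos: [0.4622, -0.0121, 0.1343]
tcp_rot: [178.9, -1.5, 129.5]
wrist_force: [-0.2, 0.3, 0.2]
opening: 0.0856
grasp_force: 0.0
```

Request:
{"op": "servo_tool", "data": {"rows": [{"offset": [0.1, 0.06, 0], "yaw": 0.05, "claw": 0}, {"offset": [0.2, 0.12, 0], "yaw": 0.1, "claw": 0}, {"offset": [0.3, 0.18, 0.1], "yaw": 0.15, "claw": 0}, {"offset": [0.4, 0.25, 0.15], "yaw": 0.2, "claw": 0}, {"offset": [0.474, 0.295, 0.2], "yaw": 0.2364, "claw": 0}, {"offset": [0.474, 0.295, 0.2], "yaw": 0.2364, "claw": 0}, {"offset": [0.474, 0.295, 0.2], "yaw": 0.2364, "claw": 0}, {"offset": [0.474, 0.295, 0.2], "yaw": 0.2364, "claw": 0}]}}

```text
time: 56.05
ee_pos: [0.455, 0.0431, 0.1174]
tcp_rot: [-179.9, -1.8, 87.2]
wrist_force: [-0.5, -0.4, 0.6]
opening: 0.0854
grasp_force: 0.0
```

Run:
```python
from st import *
state()
o,p,d=snap('wrist'); W=cloud('wrist',d,o)
for r in rects(p,W,0.022,0.032,amin=300,roi=(0.39,0.53,-0.05,0.09)): print(r)
plan([(0.4548,0.0440,0.031,87.2)])
```

```text
t 56.05 [0.455  0.0431 0.1174] [-179.92   -1.84   87.25] F [-0.5 -0.4  0.6] op 0.0854 0.0 q6 97.1
(array([316., 207.]), array([455.1,  44.8]), 76, 40, 87.3, np.float64(0.0273), array([0.4553, 0.0472]))
(array([345., 318.]), array([474.7, -40.7]), 81, 3, -8.7, np.float64(0.0272), array([ 0.4735, -0.0401]))
off [-0.019, -0.002, 0.864] yaw 0.0002 rows 2
  -> [0.4548 0.044  0.031 ] [-179.93   -1.84   87.19]
```

Request:
{"op": "servo_tool", "data": {"rows": [{"offset": [-0.009, 0, 0.4], "yaw": 0, "claw": 0.2}, {"offset": [-0.015, 0, 0.75], "yaw": 0, "claw": 0.2}, {"offset": [-0.016, 0, 0.865], "yaw": 0, "claw": 0.2}, {"offset": [-0.016, 0, 0.865], "yaw": 0, "claw": 1}, {"offset": [-0.016, 0, 0.865], "yaw": 0, "claw": 1}, {"offset": [-0.016, 0, 0.865], "yaw": 0, "claw": 1}, {"offset": [-0.016, 0, 0.865], "yaw": 0, "claw": 1}], "squeeze": 80}}

```text
time: 56.98
ee_pos: [0.4558, 0.0446, 0.0327]
tcp_rot: [179.9, -1.9, 87.2]
wrist_force: [-2.7, -0.4, 7.1]
opening: 0.0384
grasp_force: 82.1
```

Request:
{"op": "servo_tool", "data": {"rows": [{"offset": [0.01, 0, -0.3], "yaw": 0, "claw": 1}, {"offset": [0.025, 0, -0.8], "yaw": 0, "claw": 1}, {"offset": [0.025, 0, -0.8], "yaw": 0, "claw": 1}, {"offset": [0.025, 0, -0.8], "yaw": 0, "claw": 1}]}}

```text
time: 57.48
ee_pos: [0.4549, 0.0445, 0.1104]
tcp_rot: [-179.9, -1.8, 87.2]
wrist_force: [-0.2, -0.2, -5.8]
opening: 0.0378
grasp_force: 82.6
```

Run:
```python
from st import *
state();held(None)
plan([(0.4694,-0.0679,0.11,172)])
```

```text
t 57.475 [0.4549 0.0445 0.1104] [-179.9    -1.83   87.19] F [-0.2 -0.2 -5.8] op 0.0378 82.6 q6 97.3
held x [-0.03678471  0.03756028] z 0.005529902692777228 14898
off [-0.557, 0.102, -0.019] yaw -0.2356 rows 5
off [-0.481, -0.3, -0.02] yaw -0.2355 rows 5
  -> [ 0.4694 -0.0679  0.11  ] [178.2   -0.34 172.  ]
```

Request:
{"op": "servo_tool", "data": {"rows": [{"offset": [-0.11, 0.02, 0], "yaw": -0.05, "claw": 1}, {"offset": [-0.22, 0.04, 0], "yaw": -0.1, "claw": 1}, {"offset": [-0.33, 0.06, 0], "yaw": -0.145, "claw": 1}, {"offset": [-0.44, 0.08, -0.01], "yaw": -0.19, "claw": 1}, {"offset": [-0.557, 0.102, -0.019], "yaw": -0.2356, "claw": 1}]}}

```text
time: 58.15
ee_pos: [0.4617, -0.0119, 0.1093]
tcp_rot: [178.9, -1.5, 129.9]
wrist_force: [-0.0, -0.2, -4.3]
opening: 0.0383
grasp_force: 82.5
```

Request:
{"op": "servo_tool", "data": {"rows": [{"offset": [-0.1, -0.06, 0], "yaw": -0.05, "claw": 1}, {"offset": [-0.2, -0.12, 0], "yaw": -0.1, "claw": 1}, {"offset": [-0.3, -0.18, 0], "yaw": -0.145, "claw": 1}, {"offset": [-0.4, -0.24, -0.01], "yaw": -0.19, "claw": 1}, {"offset": [-0.481, -0.3, -0.02], "yaw": -0.2355, "claw": 1}, {"offset": [-0.481, -0.3, -0.02], "yaw": -0.2355, "claw": 1}, {"offset": [-0.481, -0.3, -0.02], "yaw": -0.2355, "claw": 1}, {"offset": [-0.481, -0.3, -0.02], "yaw": -0.2355, "claw": 1}]}}

```text
time: 59.15
ee_pos: [0.4699, -0.0675, 0.1109]
tcp_rot: [178.2, -0.3, 171.9]
wrist_force: [-0.3, -0.1, -5.5]
opening: 0.0382
grasp_force: 82.5
```

Run:
```python
from st import *
state();held(None)
o,p,d=snap('wrist'); W=cloud('wrist',d,o)
for r in rects(p,W,0.034,0.046,amin=200,roi=(0.39,0.53,-0.18,0.08)): print(r)
plan([(0.4694,-0.068,0.0695,172)])
```

```text
t 59.15 [ 0.4699 -0.0675  0.1109] [178.17  -0.28 171.92] F [-0.3 -0.1 -5.5] op 0.0382 82.5 q6 -1.1
held x [-0.03600569  0.03830578] z 0.005394868940694145 14895
(array([309., 171.]), array([448.9, -64.7]), 57, 40, 83.8, np.float64(0.0415), array([ 0.437 , -0.0644]))
off [0.004, -0.019, 0.417] yaw -0.0002 rows 1
  -> [ 0.4694 -0.068   0.0695] [178.17  -0.25 172.  ]
```

Request:
{"op": "servo_tool", "data": {"rows": [{"offset": [0.002, -0.01, 0.2], "yaw": 0, "claw": 1}, {"offset": [0.004, -0.016, 0.33], "yaw": 0, "claw": 1}, {"offset": [0.004, -0.019, 0.4], "yaw": 0, "claw": 1}, {"offset": [0.004, -0.019, 0.43], "yaw": 0, "claw": 1}, {"offset": [0.004, -0.019, 0.43], "yaw": 0, "claw": 1}, {"offset": [0.004, -0.019, 0.43], "yaw": 0, "claw": 0.3}, {"offset": [0.004, -0.019, 0.43], "yaw": 0, "claw": 0.3}, {"offset": [0.004, -0.019, 0.43], "yaw": 0, "claw": 0.3}]}}

```text
time: 60.25
ee_pos: [0.4697, -0.0683, 0.0685]
tcp_rot: [178.2, -0.2, 172.0]
wrist_force: [-0.3, 1.3, -0.5]
opening: 0.0596
grasp_force: 0.0
```

Request:
{"op": "servo_tool", "data": {"rows": [{"offset": [0, 0.01, -0.3], "yaw": 0, "claw": 0.3}, {"offset": [0, 0.026, -0.8], "yaw": 0, "claw": 0}, {"offset": [0, 0.03, -1.0], "yaw": 0, "claw": 0}, {"offset": [0, 0.03, -1.0], "yaw": 0, "claw": 0}]}}

```text
time: 60.75
ee_pos: [0.4707, -0.0687, 0.1698]
tcp_rot: [178.2, -0.1, 172.0]
wrist_force: [-0.1, 0.4, 0.1]
opening: 0.0855
grasp_force: 0.0
```

Run:
```python
from st import *
state()
o,p,d=snap('wrist'); W=cloud('wrist',d,o)
for a in ((0.036,0.046),(0.058,0.068)):
  for r in rects(p,W,*a,amin=300,roi=(0.39,0.8,-0.15,0.09)): print(r)
plan([(0.49,-0.36,0.25,172)])
```

```text
t 60.75 [ 0.4707 -0.0687  0.1698] [ 1.7817e+02 -6.0000e-02  1.7199e+02] F [-0.1  0.4  0.1] op 0.0855 0.0 q6 -1.3
(array([310., 179.]), array([469.4, -67.7]), 80, 56, -7.7, np.float64(0.0414), array([ 0.46  , -0.0673]))
(array([333., 268.]), array([539.9, -59.3]), 56, 3, 85.5, np.float64(0.0413), array([ 0.54  , -0.0594]))
(array([312., 197.]), array([469.7, -67.9]), 76, 40, -8.2, np.float64(0.0635), array([ 0.467 , -0.0676]))
off [-0.2, -0.943, -0.303] yaw -0.0 rows 3
off [-0.2, -0.944, -0.303] yaw -0.0 rows 3
off [-0.2, -0.943, -0.303] yaw -0.0 rows 3
  -> [ 0.49   -0.3599  0.25  ] [178.17  -0.19 171.99]
```

The weight is centred on the short pile. Now the full roll.

Request:
{"op": "servo_tool", "data": {"rows": [{"offset": [-0.1, -0.47, -0.2], "yaw": 0, "claw": 0}, {"offset": [-0.2, -0.943, -0.4], "yaw": 0, "claw": 0}, {"offset": [-0.2, -0.943, -0.4], "yaw": 0, "claw": 0}], "squeeze": 50}}

```text
time: 61.18
ee_pos: [0.4765, -0.1684, 0.2045]
tcp_rot: [178.2, -0.3, 171.8]
wrist_force: [0.7, 0.1, -1.4]
opening: 0.0854
grasp_force: 0.0
```

Request:
{"op": "servo_tool", "data": {"rows": [{"offset": [-0.1, -0.47, -0.15], "yaw": 0, "claw": 0}, {"offset": [-0.2, -0.943, -0.3], "yaw": 0, "claw": 0}, {"offset": [-0.2, -0.943, -0.3], "yaw": 0, "claw": 0}]}}

```text
time: 61.55
ee_pos: [0.483, -0.2648, 0.2307]
tcp_rot: [178.1, -0.3, 171.8]
wrist_force: [-0.4, 0.1, -0.9]
opening: 0.0856
grasp_force: 0.0
```

Request:
{"op": "servo_tool", "data": {"rows": [{"offset": [-0.1, -0.47, 0], "yaw": 0, "claw": 0}, {"offset": [-0.2, -0.943, 0], "yaw": 0, "claw": 0}, {"offset": [-0.2, -0.943, 0], "yaw": 0, "claw": 0}, {"offset": [-0.2, -0.943, 0], "yaw": 0, "claw": 0}, {"offset": [-0.2, -0.943, 0], "yaw": 0, "claw": 0}]}}

```text
time: 62.18
ee_pos: [0.49, -0.3577, 0.229]
tcp_rot: [178.2, -0.3, 172.1]
wrist_force: [-0.6, 0.3, 0.2]
opening: 0.0855
grasp_force: 0.0
```

Run:
```python
from st import *
state()
o,p,d=snap('wrist','w5.png'); W=cloud('wrist',d,o)
for a in ((0.086,0.1),(0.104,0.118),(0.008,0.018)):
  for r in rects(p,W,*a,amin=60,roi=(0.39,0.7,-0.48,-0.28)): print(a,r)
```

```text
t 62.175 [ 0.49   -0.3577  0.229 ] [178.15  -0.25 172.07] F [-0.6  0.3  0.2] op 0.0855 0.0 q6 -28.9
(0.086, 0.1) (array([290., 193.]), array([ 491. , -374.2]), 63, 63, 17.5, np.float64(0.0954), array([ 0.4889, -0.3738]))
(0.086, 0.1) (array([291., 188.]), array([ 485.8, -372.6]), 17, 7, 72.8, np.float64(0.0931), array([ 0.4847, -0.3723]))
(0.086, 0.1) (array([303., 295.]), array([ 589.8, -378.5]), 43, 42, 84.1, np.float64(0.0952), array([ 0.5845, -0.3776]))
(0.104, 0.118) (array([289., 201.]), array([ 490.7, -374.2]), 17, 17, -57.5, np.float64(0.113), array([ 0.4897, -0.3738]))
(0.104, 0.118) (array([303., 311.]), array([ 590.3, -378.7]), 17, 17, 40.8, np.float64(0.113), array([ 0.5884, -0.3782]))
(0.008, 0.018) (array([300., 201.]), array([ 540.8, -376.3]), 199, 100, -2.5, np.float64(0.0155), array([ 0.5274, -0.3718]))
(0.008, 0.018) (array([296., 326.]), array([ 682. , -400.2]), 159, 5, 88.9, np.float64(0.0129), array([ 0.682 , -0.4008]))
```

View pics/w5.png

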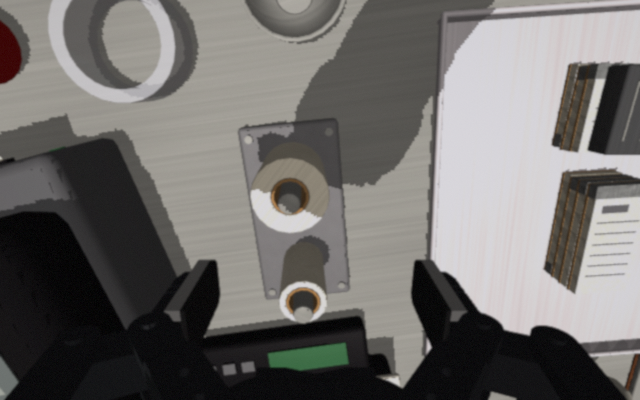

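The fat white roll is at (290,193) and the part-used one at (303,301). I'll plan the descent over the roll axis at (0.491,-0.374).

Run:
```python
from st import *
plan([(0.4908,-0.3742,0.15,172),(0.4908,-0.3742,0.078,172)])
```

```text
off [-0.034, -0.186, 0.786] yaw 0.0004 rows 2
  -> [ 0.4908 -0.3742  0.15  ] [178.17  -0.23 172.  ]
off [-0.003, -0.023, 0.72] yaw -0.0 rows 2
  -> [ 0.4908 -0.3742  0.078 ] [178.17  -0.23 172.  ]
```

Request:
{"op": "servo_tool", "data": {"rows": [{"offset": [-0.034, -0.17, 0.2], "yaw": 0, "claw": 0}, {"offset": [-0.034, -0.186, 0.5], "yaw": 0, "claw": 0}, {"offset": [-0.034, -0.186, 0.79], "yaw": 0, "claw": 0}, {"offset": [-0.034, -0.186, 0.79], "yaw": 0, "claw": 0}, {"offset": [-0.034, -0.186, 0.79], "yaw": 0, "claw": 0}]}}

```text
time: 62.85
ee_pos: [0.4907, -0.3759, 0.15]
tcp_rot: [178.2, -0.2, 172.0]
wrist_force: [0.1, -0.8, 0.7]
opening: 0.0853
grasp_force: 0.0
```

Run:
```python
from st import *
state()
o,p,d=snap('wrist'); W=cloud('wrist',d,o)
for a in ((0.086,0.1),(0.104,0.118)):
  for r in rects(p,W,*a,amin=60,roi=(0.39,0.7,-0.48,-0.28)): print(a,r)
plan([(0.4908,-0.3742,0.078,172)])
```

```text
t 62.85 [ 0.4907 -0.3759  0.15  ] [178.19  -0.21 171.99] F [ 0.1 -0.8  0.7] op 0.0853 0.0 q6 -30.1
(0.086, 0.1) (array([315., 227.]), array([ 490.9, -374.5]), 63, 63, -35.1, np.float64(0.0954), array([ 0.4876, -0.3742]))
(0.086, 0.1) (array([328., 352.]), array([ 585.5, -378.3]), 37, 36, 39.4, np.float64(0.0948), array([ 0.5786, -0.378 ]))
(0.104, 0.118) (array([316., 243.]), array([ 490.4, -374.4]), 17, 17, 68.7, np.float64(0.113), array([ 0.489 , -0.3743]))
off [0.002, -0.005, 0.726] yaw -0.0 rows 2
  -> [ 0.4908 -0.3742  0.078 ] [ 1.7822e+02 -1.6000e-01  1.7199e+02]
```

Request:
{"op": "servo_tool", "data": {"rows": [{"offset": [0, -0.003, 0.3], "yaw": 0, "claw": 0}, {"offset": [0.002, -0.006, 0.55], "yaw": 0, "claw": 0}, {"offset": [0.002, -0.007, 0.72], "yaw": 0, "claw": 0}, {"offset": [0.002, -0.007, 0.72], "yaw": 0, "claw": 0}, {"offset": [0.002, -0.007, 0.72], "yaw": 0, "claw": 1}, {"offset": [0.002, -0.007, 0.72], "yaw": 0, "claw": 1}, {"offset": [0.002, -0.007, 0.72], "yaw": 0, "claw": 1}, {"offset": [0.002, -0.007, 0.72], "yaw": 0, "claw": 1}]}}

```text
time: 63.9
ee_pos: [0.4912, -0.3744, 0.0796]
tcp_rot: [178.3, -0.1, 172.0]
wrist_force: [0.1, 0.5, 6.3]
opening: 0.0635
grasp_force: 55.8
```

Run:
```python
from st import *
state()
plan([(0.4908,-0.3744,0.17,172),(0.4908,-0.3744,0.205,172)])
```

```text
t 63.9 [ 0.4912 -0.3744  0.0796] [ 1.7826e+02 -7.0000e-02  1.7200e+02] F [0.1 0.5 6.3] op 0.0635 55.8 q6 -30.0
off [0.005, 0.027, -0.903] yaw -0.0 rows 3
  -> [ 0.4908 -0.3744  0.17  ] [ 1.7826e+02 -7.0000e-02  1.7200e+02]
off [0.0, 0.011, -0.35] yaw -0.0 rows 1
  -> [ 0.4908 -0.3744  0.205 ] [ 1.7826e+02 -7.0000e-02  1.7200e+02]
```

Request:
{"op": "servo_tool", "data": {"rows": [{"offset": [0.001, 0.01, -0.25], "yaw": 0, "claw": 1}, {"offset": [0.001, 0.017, -0.5], "yaw": 0, "claw": 1}, {"offset": [0.001, 0.025, -0.8], "yaw": 0, "claw": 1}, {"offset": [0.001, 0.03, -1.0], "yaw": 0, "claw": 1}, {"offset": [0.001, 0.03, -1.0], "yaw": 0, "claw": 1}]}}

```text
time: 64.53
ee_pos: [0.4912, -0.3746, 0.1795]
tcp_rot: [178.3, -0.1, 172.0]
wrist_force: [-0.3, 0.1, -2.4]
opening: 0.0638
grasp_force: 55.7
```

Request:
{"op": "servo_tool", "data": {"rows": [{"offset": [0, 0.006, -0.2], "yaw": 0, "claw": 1}, {"offset": [0, 0.01, -0.35], "yaw": 0, "claw": 1}, {"offset": [0, 0.01, -0.35], "yaw": 0, "claw": 1}]}}

```text
time: 64.9
ee_pos: [0.4911, -0.3745, 0.2133]
tcp_rot: [178.2, -0.2, 172.0]
wrist_force: [-0.2, 0.2, -1.9]
opening: 0.0635
grasp_force: 55.7
```

Run:
```python
from st import *
state()
plan([(0.678,-0.156,0.20,172)])
o,p,d=snap('wrist','w6.png'); W=cloud('wrist',d,o)
for r in rects(p,W,0.086,0.1,amin=60,roi=(0.39,0.7,-0.48,-0.28)): print(r)
```

```text
t 64.9 [ 0.4911 -0.3745  0.2133] [ 1.7822e+02 -1.6000e-01  1.7200e+02] F [-0.2  0.2 -1.9] op 0.0635 55.7 q6 -30.0
off [-0.516, 0.806, 0.068] yaw -0.0 rows 3
off [-0.516, 0.806, 0.068] yaw -0.0 rows 3
off [-0.515, 0.807, 0.068] yaw -0.0 rows 3
  -> [ 0.678 -0.156  0.2  ] [ 1.7822e+02 -1.6000e-01  1.7200e+02]
```

View pics/w6.png

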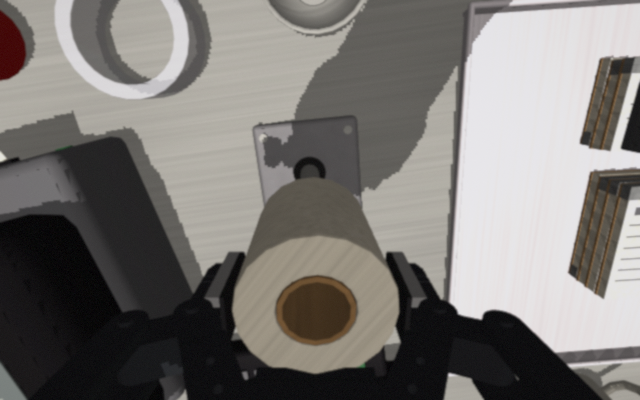

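The roll is free of its post, held at (316,300) with the bare post visible at (310,168). Carry it to the pan's free far end.

Request:
{"op": "servo_tool", "data": {"rows": [{"offset": [-0.25, 0.4, 0], "yaw": 0, "claw": 1}, {"offset": [-0.516, 0.806, 0], "yaw": 0, "claw": 1}, {"offset": [-0.516, 0.806, 0], "yaw": 0, "claw": 1}]}}

```text
time: 65.32
ee_pos: [0.5546, -0.2991, 0.2134]
tcp_rot: [178.1, -0.3, 172.2]
wrist_force: [-0.2, -1.0, -2.3]
opening: 0.0641
grasp_force: 55.8
```

Request:
{"op": "servo_tool", "data": {"rows": [{"offset": [-0.25, 0.4, 0.03], "yaw": 0, "claw": 1}, {"offset": [-0.516, 0.806, 0.07], "yaw": 0, "claw": 1}, {"offset": [-0.516, 0.806, 0.07], "yaw": 0, "claw": 1}]}}

```text
time: 65.7
ee_pos: [0.6164, -0.2268, 0.2084]
tcp_rot: [178.1, -0.3, 172.2]
wrist_force: [-0.3, -1.0, -1.2]
opening: 0.0635
grasp_force: 55.9
```

Request:
{"op": "servo_tool", "data": {"rows": [{"offset": [-0.25, 0.4, 0.15], "yaw": 0, "claw": 1}, {"offset": [-0.516, 0.806, 0.4], "yaw": 0, "claw": 1}, {"offset": [-0.516, 0.806, 0.4], "yaw": 0, "claw": 1}, {"offset": [-0.516, 0.806, 0.4], "yaw": 0, "claw": 1}]}}

```text
time: 66.2
ee_pos: [0.6771, -0.1559, 0.1721]
tcp_rot: [178.2, -0.3, 172.0]
wrist_force: [-0.5, -0.3, -2.2]
opening: 0.0638
grasp_force: 56.0
```

Run:
```python
from st import *
state()
plan([(0.678,-0.156,0.085,172),(0.678,-0.156,0.0705,172)])
```

```text
t 66.2 [ 0.6771 -0.1559  0.1721] [178.2   -0.3  171.97] F [-0.5 -0.3 -2.2] op 0.0638 56.0 q6 -5.6
off [-0.014, -0.027, 0.871] yaw -0.0002 rows 2
  -> [ 0.678 -0.156  0.085] [178.2  -0.3 172. ]
off [-0.001, -0.005, 0.145] yaw 0.0 rows 1
  -> [ 0.678  -0.156   0.0705] [178.2  -0.3 172. ]
```

Request:
{"op": "servo_tool", "data": {"rows": [{"offset": [-0.006, -0.012, 0.4], "yaw": 0, "claw": 1}, {"offset": [-0.012, -0.025, 0.75], "yaw": 0, "claw": 1}, {"offset": [-0.014, -0.03, 0.9], "yaw": 0, "claw": 1}, {"offset": [-0.014, -0.03, 0.9], "yaw": 0, "claw": 1}, {"offset": [-0.014, -0.03, 0.9], "yaw": 0, "claw": 1}]}}

```text
time: 66.82
ee_pos: [0.6793, -0.1558, 0.0846]
tcp_rot: [178.2, -0.1, 172.0]
wrist_force: [0.0, 0.2, -0.8]
opening: 0.0634
grasp_force: 56.0
```

Request:
{"op": "servo_tool", "data": {"rows": [{"offset": [0, -0.002, 0.06], "yaw": 0, "claw": 1}, {"offset": [0, -0.004, 0.11], "yaw": 0, "claw": 1}, {"offset": [0, -0.004, 0.12], "yaw": 0, "claw": 1}, {"offset": [0, -0.004, 0.12], "yaw": 0, "claw": 1}]}}

```text
time: 67.32
ee_pos: [0.6786, -0.1551, 0.0704]
tcp_rot: [178.2, -0.3, 172.0]
wrist_force: [-0.2, -0.1, -2.0]
opening: 0.0635
grasp_force: 56.0
```

Not yet touching (−2 N is the roll's weight). Lower by 1 mm, release and retreat upward.

Request:
{"op": "servo_tool", "data": {"rows": [{"offset": [0, 0, 0.012], "yaw": 0, "claw": 1}, {"offset": [0, 0, 0.012], "yaw": 0, "claw": 1}, {"offset": [0, 0, 0.012], "yaw": 0, "claw": 0.1}, {"offset": [0, 0, 0.012], "yaw": 0, "claw": 0}, {"offset": [0, 0, 0.012], "yaw": 0, "claw": 0}, {"offset": [0, 0, 0.012], "yaw": 0, "claw": 0}]}}

```text
time: 68.08
ee_pos: [0.6787, -0.1552, 0.0694]
tcp_rot: [178.2, -0.2, 172.0]
wrist_force: [0.4, -0.6, -0.8]
opening: 0.0852
grasp_force: 0.0
```

Request:
{"op": "servo_tool", "data": {"rows": [{"offset": [0, 0.005, -0.2], "yaw": 0, "claw": 0}, {"offset": [0, 0.015, -0.5], "yaw": 0, "claw": 0}, {"offset": [0, 0.03, -1.0], "yaw": 0, "claw": 0}, {"offset": [0, 0.03, -1.0], "yaw": 0, "claw": 0}]}}

```text
time: 68.58
ee_pos: [0.6807, -0.1558, 0.1762]
tcp_rot: [178.2, 0.3, 172.0]
wrist_force: [-0.1, -0.6, -0.1]
opening: 0.0859
grasp_force: 0.0
```

Request:
{"op": "servo_tool", "data": {"rows": [{"offset": [0.5, 0, -0.5], "yaw": 0, "claw": 0}, {"offset": [0.9, 0.1, -0.9], "yaw": 0, "claw": 0}, {"offset": [0.9, 0.1, -0.9], "yaw": 0, "claw": 0}, {"offset": [0.9, 0.1, -0.9], "yaw": 0, "claw": 0}]}}

```text
time: 69.08
ee_pos: [0.5914, -0.1359, 0.2606]
tcp_rot: [178.2, -0.2, 172.0]
wrist_force: [-0.5, -0.3, -0.1]
opening: 0.0851
grasp_force: 0.0
```

Run:
```python
from st import *
state()
o,p,d=snap('wrist','w7.png'); W=cloud('wrist',d,o)
for a in ((0.036,0.046),(0.048,0.057),(0.058,0.068),(0.078,0.092),(0.011,0.02),(0.022,0.034)):
  for r in rects(p,W,*a,amin=150,roi=(0.39,0.76,-0.21,0.08)): print(a,r)
```

```text
t 69.075 [ 0.5914 -0.1359  0.2606] [ 1.7818e+02 -1.7000e-01  1.7199e+02] F [-0.5 -0.3 -0.1] op 0.0851 0.0 q6 -5.7
(0.036, 0.046) (array([352.,  40.]), array([477.2, -68.5]), 65, 55, -7.6, np.float64(0.0413), array([ 0.4782, -0.0781]))
(0.036, 0.046) (array([356., 152.]), array([589.9, -88.4]), 129, 45, -26.3, np.float64(0.0418), array([ 0.5847, -0.086 ]))
(0.036, 0.046) (array([305., 223.]), array([ 657.5, -149. ]), 58, 19, 74.7, np.float64(0.0413), array([ 0.6529, -0.1493]))
(0.048, 0.057) (array([380., 163.]), array([600.1, -64. ]), 120, 57, -5.1, np.float64(0.0535), array([ 0.5962, -0.0641]))
(0.048, 0.057) (array([302., 227.]), array([ 656.5, -152.8]), 57, 19, 84.5, np.float64(0.0528), array([ 0.6527, -0.1522]))
(0.058, 0.068) (array([366.,  36.]), array([478.8, -69.1]), 58, 40, -8.2, np.float64(0.0633), array([ 0.4781, -0.0696]))
(0.058, 0.068) (array([303., 231.]), array([ 657.1, -152.7]), 58, 20, 83.4, np.float64(0.0632), array([ 0.6527, -0.1517]))
(0.078, 0.092) (array([303., 262.]), array([ 678.7, -154.9]), 63, 62, -8.7, np.float64(0.0855), array([ 0.6767, -0.1548]))
(0.022, 0.034) (array([304., 218.]), array([ 657.6, -150.9]), 59, 20, 79.3, np.float64(0.0285), array([ 0.653 , -0.1507]))
```

View pics/w7.png

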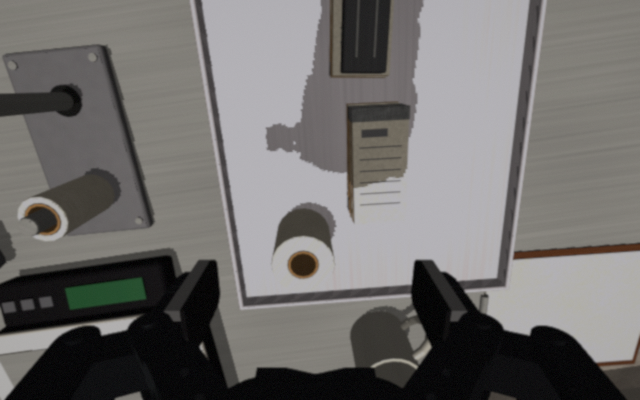

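Roll at (303,262) is upright in the pan's free corner, and the piles look square. One quick check of the side of the long pile before handing in.

Run:
```python
from st import *
o,p,d=snap('wrist'); W=cloud('wrist',d,o)
t=np.radians(-5); c=np.array([0.6,-0.064])
L=(W[...,:2]-c)@np.array([[np.cos(t),-np.sin(t)],[np.sin(t),np.cos(t)]])
for a,b in ((.008,.014),(.018,.026),(.03,.038),(.04,.043),(.043,.048),(.05,.058)):
    k=(W[...,2]>a)&(W[...,2]<b)&(abs(L[...,0])<0.075)&(abs(L[...,1])<0.05)
    if k.sum(): print(a,b,k.sum(),'x',np.percentile(L[k][:,0],[1,99]).round(4),'y',np.percentile(L[k][:,1],[1,99]).round(4))
```

```text
0.008 0.014 134 x [-0.0621  0.0541] y [-0.0293  0.0269]
0.018 0.026 118 x [-0.0614  0.0574] y [-0.0288  0.0201]
0.03 0.038 176 x [-0.0606  0.0568] y [-0.0291  0.0256]
0.04 0.043 117 x [-0.0605  0.057 ] y [-0.0286  0.0253]
0.043 0.048 138 x [-0.06    0.0577] y [-0.0287  0.0263]
0.05 0.058 6374 x [-0.0591  0.0584] y [-0.0275  0.027 ]
```

All levels are within about 1–2 mm. Handing in.

```bash
python3 -c "
from workcell import *
print(job_done())"
```

```text
the job is handed in; nothing more can be done
None
```

The job is handed in: both piles are stacked within about 2 mm, the weight is centred on the short pile, and the full roll stands on the pan's free end, but no verdict came back; one short pad got knocked aside mid-run and I restacked it.

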